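Load the scanning shuttle, wedge off its parking clip and run it to the reader

TASK

Stand every tub that is on the table upright in a pocket of the parked scanning shuttle; then, keeping your fingers off the yellow spring clip, slide the forked wedge along the channel under the clip's lugs until it has spread the clip and lifted it clear of the guide rod, so that the clip rests on the wedge. After that slide the shuttle all the way to its end stop in front of the code reader, with the tubs still standing in their pockets. Put the clip and the wedge away in the open tool drawer, push the drawer fully shut, and leave the cream carton, brown tape and blue pen on the table where they are.

Things in the scene. Friction and masses are not known exactly. Their poses are not given: they have to be found in the camera images.
- track: Scanning station fixed to the table: aluminium channel 108 mm wide, 440 long, with a 26 mm steel guide rod in it. Origin under its centre, on the table; y along the rod, x towards the white code reader behind it (x 90 to 136, y -190 to 20 mm, 118 high), z up. Rod axis x 0, z 25 mm. The end blocks (y -214 and 204) are 39 high. The shuttle, parked on the +y side of the clip, travels to -y.
- channel_top (a point): Point over the rod groove (20 mm wide, where the clip sits) at the level of the channel's wall tops, 34 mm above the table; axes as the track's. The flat tops of the two walls, on which the wedge slides, lie 24 to 42 mm to the +x and to the -x side and run the length of the channel; between them is an open trough with the rod, whose crown is 4 mm higher than the tops.
- shuttle (a joint): Travel of the blue shuttle, m: 0 parked (start), grows towards the track's -y, 0.160 at the end stop. 2 N friction; stays where left. The clip on the rod holds it within 7 mm of parked. Its grey bearing block (x -19 to 19 mm) stands 2 mm behind the clip's bridge; the deck's underside is 66 mm above the table, so the wedge's tines run free under the deck on both sides of the block.
- pocket0 (a point): Centre of the floor of the shuttle's pocket nearest the clip, 74 mm above the table; axes as the track's. Pockets are 68 mm square inside with walls 16 mm high and 4 to 5 mm thick; their centres are 72 mm apart along the track's y.
- pocket1 (a point): Centre of the floor of the middle pocket, as pocket0.
- pocket2 (a point): Centre of the floor of the third pocket, as pocket0.
- pull_post (a point): Middle of the black upright post by which the shuttle is pulled: 19 mm in diameter (21 at its head), 45 mm high; the point is 22 mm above its foot and 96 mm above the table. Axes as the track's. It stands at the shuttle's front, 70 mm to the -x side of the pockets' centre line, beside the third pocket.
- clip_tab (a point): Middle of the grip tab of the yellow clip: 24 (x) by 14 (y) by 27 mm high, free 13.5 mm below and above. Axes as the track's while on the rod, where it is 61.5 mm above the table. Under it a bridge 40 by 18 by 13 mm; two 8 mm round lugs to 40 mm either side along x, their axis 17.5 mm below the point; two sprung legs to 47 mm below. 110 g. The shuttle's block is close on the +y side: grip across x.
- clip: The same clip; origin on the rod axis while it is on the rod (36.5 mm below the tab's middle). The underside of the lugs is then 6 mm above the channel's wall tops. The legs snap round the rod's groove; raised by 17 mm or more they have let go. Resting on the level part of the wedge it is raised 22 mm.
- wedge_mid (a point): Forked wedge, 156 mm long, 74 wide, 180 g; point half-way along, 17 mm above its underside; y to the tips, z up. Two smooth steel tines at x 25 to 37 mm and -25 to -37 straddle the rod. Tips at y 78, 2.5 mm thick, rising straight to 28 mm at y 18, then level 28 thick back to y -20. Orange cross-piece, 30 high, at y -7 to -22. Free underneath (8 mm) between the tines, to pass over the rod.
- wedge: The same wedge; origin under wedge_mid on its underside. In use its y is along the track's +y: it comes from the -y side of the clip with its underside on the wall tops. The push is some 20 N at most. The lugs rest on the level part when the origin is 15 to 0 mm short of the clip along the rod (beyond that the cross-piece meets them). It must be drawn back 85 mm before it can be lifted clear of the deck.
- wedge_handle (a point): Grip point of the wedge: the middle of its orange handle (22 mm wide in x, 26 high in z, 56 long in y), 50 mm behind wedge_mid, 25 mm above the underside. Axes as the wedge's. The handle is 12 mm clear of the surface the wedge lies on.
- toolbox_drawer0 (a joint): Opening of the blue-fronted tool drawer, m: 0 shut, 0.15 to 0.172 at the start; it shuts along drawer_floor's +x with 1 N friction and stays where left.
- drawer_floor (a point): Centre of the drawer's inner floor, 22 mm above the table; x the way it shuts, y along its front, z up. Inside it is 200 mm (x) by 178 mm (y); the walls are 61 mm high. The grey cabinet is 105 mm high, its opening 71 mm above this floor. With the drawer open by q (mm) the floor is free from above from x -100 to x = q - 125.
- toolbox_drawer0_handle (a point): Middle of the drawer's steel bar handle (bar 11 mm thick, 120 long, along y), 35 mm in front of the drawer's front panel and 67 mm above the table. Axes as drawer_floor's.
- tub1_mid (a point): White round paper tub, lid glued on: 60 mm in diameter at the foot, 64 at the lid (skirt over the top 17 mm), 57 high, about 55 g. The point is its centre, z its upright axis. One to three tubs are present.
- tub2_mid (a point): Another tub, as tub1.
- tub3_mid (a point): Another tub, as tub1.
- cream_box: Cream printed carton, 66 by 111 by 48 mm, bystander; origin under its centre.
- brown_tape: Roll of brown packing tape lying flat, 98 mm across, 48 mm high, bystander; origin under its centre.
- pen: Blue marker pen lying down, 127 mm long, bystander; origin under its centre.
Mind the look-alikes: they are no part of the job. Leave any orange look-alike of the part that bears tub2_mid alone.

How it is judged:
By the outcome, as a careful person would: the job done as asked, in the order asked, and still so for the second after the job is handed in, with the robot touching nothing.
Of tub1, tub2, tub3 only 1 to 3 are there at a start; the rules pass over those that are not, and their reading is None.
At some moment in a run one of tub1, tub2, tub3 may be knocked a few centimetres aside while the robot is not near it.
It also fails if it takes over 210 s, if anything falls off the work surface, if the arm or the gripper's body presses on something with over 40 N, if the wrist force passes 120 N, or if a joint passes its speed limit or range.

ROBOT

A 6-joint arm with a two-finger parallel gripper is mounted at the origin on the work surface; the furniture and walls round the work are solid. World frame = base frame: x ahead of the robot, y to its left, z up, the work surface at z = 0. Lengths are in mm, angles in rad, forces in N, time in s.
With the tool pointing down it reaches from about 250 to 850 mm from the base axis. Payload 12.5 kg.
Tool frame: the origin (TCP) lies between the finger pads; the fingertips stand 14 mm ahead of it and the grasp point (between the pads) lies 5 mm behind it; z points along the fingers, y is the line along which they close (so a half turn about z gives the same grasp; the last joint's range is limited). The gripper opens to 93 mm and grips with 3 to 60 N. Pads are 15 mm wide; open, the fingers measure 128 mm over their backs; the gripper's body (75 mm by 188 mm) begins 65 mm behind the grasp point.
Start: joints at [1.174, 0.351, 1.652, -0, 1.139, -0.085], TCP at [168.693, 523.476, 232.633] pointing down, gripper open.
Joint ranges: [-2.75, 2.75], [-0.79, 2.1], [0.01, 2.65], [-1.57, 4.71], [0.07, 3.14], [-2.87, 2.87]. Speed limits (rad/s): [2.22, 2.22, 2.79, 3.14, 3.14, 3.14].

INTERFACE

Orientations are given as a unit quaternion [x, y, z, w].
In Python, from plant import readout, read_camera, camera_model, order gives the robot as it stands.
- The arm moves only by the tool move_arm, never from a script. Its argument "deltas" is a list of rows, each a list of 3 entries, a list of its own where there are three numbers: the shift along the tool's x, y, z in m, then the turn, a rotation vector about the tool's x, y, z in degrees, then the opening, from 0 (shut) to 1 (fully open). In form: [[[x, y, z], [rx, ry, rz], gripper], ...]. A call has 1 to 10 rows; each row shifts and turns the commanded pose from where the row before left it, along the tool's axes as they then stand; what a row does not reach is not made up. A row lasts 1/8 s, in which the tool goes at most 62.5 mm and 10.7 degrees, less where a joint would pass 70% of its speed; a pose out of reach is approached as far as the arm can. A call is refused whole if a number of a shift passes 0.0625 or a number of a turn 10.7, either way. A call with a gripper value outside its range is refused whole. The fingers move at their own pace and stop on an object; "grip_force" is the grip in N (left out, the last holds). Time passes only in rows, so rows that do not move let the fingers close. It gives the time, the measured TCP pose, the force, the opening and the grip force at its end, in the units of the state.
- readout.read_state(): the state, without advancing time (a new reading comes with each control period).
- read_camera(name): name is "scene" or "top" or "wrist"; returns the picture (400x640x3 uint8, red, green, blue); there is no depth.
- camera_model(name): a dict with "K" (3x3 intrinsics, pixels), "rvec" (rotation vector, rad) and "tvec" (3), from world to camera coordinates, as OpenCV has them; the wrist camera has in their place "hand_eye" (4x4, takes a point from camera to tool coordinates, whose origin is the TCP and whose axes are the flange's). Camera axes: x right, y down, z forward; pixel columns grow to the right and rows downward; lengths in mm; the calibration is good to about 2 mm. A picture is of the moment at which its call begins: read the wrist's pose just before it. camera_model takes no time and is no camera call.
- order.finish_job(): hands the job in; it is judged then, once.
The state is a dict: "time_s": time; "q": joint angles; "dq": joint speeds; "tau": joint torques, N m; "ee_pos": TCP position; "tool_rot": TCP orientation; "wrist_force": force on the tool from outside, world axes, zero at the start; "moment": the same for the moment, N m; "width": finger opening in mm; "grip_force": force on a finger pad.
Only numpy, scipy, OpenCV 4.12 (cv2) and the standard library are available. Lean on these libraries where they do the work, as an engineer would, in place of code of your own. Each camera call takes 0.05 s, during which the arm holds its last target. There are 200 camera calls.

## Working session

There is one attempt and no reset: what is moved stays moved. The work goes in short steps, Python scripts to look and compute and a tool call to move; the robot and the scene stay as the last step left them, time stands still between calls to the robot, and variables do not carry over. Pictures are saved under pics/ and viewed, at most 14 in all, crops included, and the job is handed in when it is done.

Besides the shell and the picture viewer there is one more tool, called after "Call:" by a JSON object that holds its "fn" and its "kwargs". move_arm: Moves the arm, as the interface text tells. Its arguments: {"type":"object","properties":{"deltas":{"type":"array","items":{"type":"array"}},"grip_force":{"type":"number"}},"required":["deltas"]}

```bash
ls; mkdir -p pics; python3 - <<'E'
from plant import readout, read_camera, camera_model
import cv2
print(readout.read_state())
for n in ("scene","top"):
    m=camera_model(n);print(n,m)
    cv2.imwrite(f"pics/{n}0.png",cv2.cvtColor(read_camera(n),cv2.COLOR_RGB2BGR))
print(camera_model("wrist"))
E
```

```text
pics
{'time_s': 0.0, 'q': array([ 1.17437681e+00,  3.51274937e-01,  1.65238394e+00,  9.54483217e-06,
        1.13911373e+00, -8.46016481e-02]), 'dq': array([-2.54104226e-05,  1.35771129e-03, -1.40893310e-03, -6.83094354e-04,
       -1.67823162e-03, -1.21592616e-03]), 'tau': array([ 7.94353400e-05, -4.97307301e+01, -2.85273725e+01,  7.00002071e-02,
        2.54139845e-02, -8.17727232e-05]), 'ee_pos': array([168.58672072, 523.19497815, 232.09548554]), 'tool_rot': array([ 1.55280020e-01,  9.87870319e-01, -5.71967199e-04, -1.44741349e-04]), 'wrist_force': array([-0.27675443,  0.28729573,  0.44776988]), 'moment': array([ 0.05476937, -0.00735462,  0.01333157]), 'grip_force': 0.0, 'width': 93.25866067896673}
scene {'K': array([[376.1737237 ,   0.        , 313.36855317],
       [  0.        , 376.1737237 , 195.66186724],
       [  0.        ,   0.        ,   1.        ]]), 'rvec': array([ 2.18295573, -0.55588123,  0.25861743]), 'tvec': array([-450.53862575,  257.21764825, 1060.14465542])}
top {'K': array([[459.09867125,   0.        , 320.35316308],
       [  0.        , 459.09867125, 200.96411154],
       [  0.        ,   0.        ,   1.        ]]), 'rvec': array([ 2.12260647, -2.08734777,  0.2343604 ]), 'tvec': array([  38.39029259,  511.6083115 , 1454.40597849])}
{'K': array([[328.47495346,   0.        , 322.78962862],
       [  0.        , 328.47495346, 191.71382664],
       [  0.        ,   0.        ,   1.        ]]), 'hand_eye': array([[-7.78111341e-04, -9.71371908e-01, -2.37562646e-01,
         6.64569968e+01],
       [ 9.99999697e-01, -7.49334094e-04, -2.11434829e-04,
        -1.99963364e-01],
       [ 2.73680633e-05, -2.37562738e-01,  9.71372197e-01,
        -1.51199980e+02],
       [ 0.00000000e+00,  0.00000000e+00,  0.00000000e+00,
         1.00000000e+00]])}
```

View pics/scene0.png

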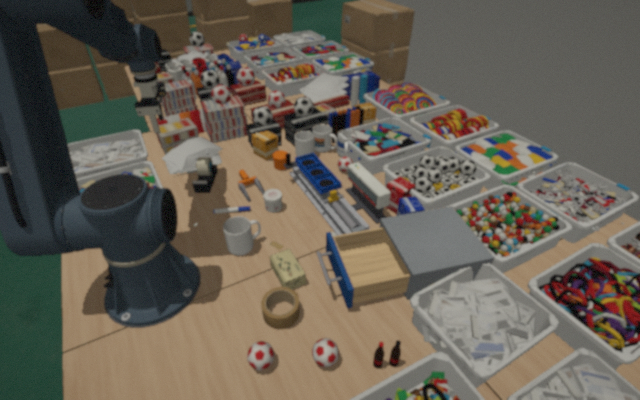

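View pics/top0.png

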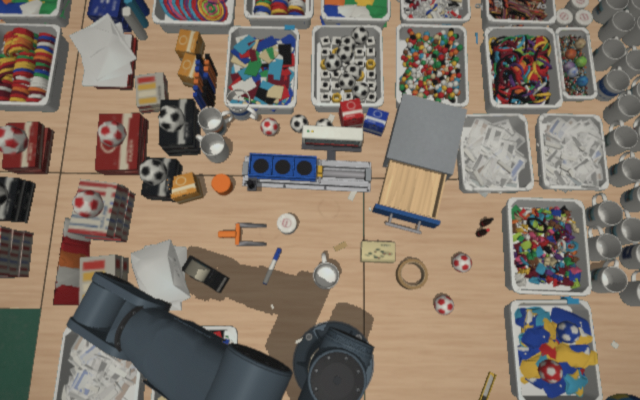

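```bash
cat > h.py <<'E'
import numpy as np, cv2
from scipy.spatial.transform import Rotation as R
from plant import readout, read_camera, camera_model
def cam(n,st=None):
    m=camera_model(n);K=m["K"]
    if n=="wrist":
        st=st or readout.read_state()
        T=np.eye(4);T[:3,:3]=R.from_quat(st["tool_rot"]).as_matrix();T[:3,3]=st["ee_pos"]
        C=T@m["hand_eye"];Rw=C[:3,:3];c=C[:3,3]
    else:
        Rw=cv2.Rodrigues(m["rvec"])[0].T;c=-Rw@m["tvec"]
    return K,Rw,c
def ray(C,uv):
    K,Rw,c=C;d=Rw@np.linalg.inv(K)@np.array([*uv,1.]);return c,d/np.linalg.norm(d)
def plane(C,uv,z):
    c,d=ray(C,uv);return c+d*(z-c[2])/d[2]
def proj(C,P):
    K,Rw,c=C;p=(np.atleast_2d(P)-c)@Rw@K.T;return p[:,:2]/p[:,2:]
def tri(obs):
    A=np.zeros((3,3));b=np.zeros(3)
    for C,uv in obs:
        c,d=ray(C,uv);M=np.eye(3)-np.outer(d,d);A+=M;b+=M@c
    return np.linalg.solve(A,b)
def shot(n,name):
    st=readout.read_state();im=cv2.cvtColor(read_camera(n),cv2.COLOR_RGB2BGR)
    cv2.imwrite(f"pics/{name}.png",im);return im,cam(n,st)
def crop(name,x0,x1,y0,y1,s,out):
    im=cv2.imread(f"pics/{name}.png")[y0:y1,x0:x1]
    cv2.imwrite(f"pics/{out}.png",cv2.resize(im,None,fx=s,fy=s,interpolation=cv2.INTER_CUBIC))
E
python3 - <<'E'
from h import *
crop("top0",200,460,100,250,3,"top0c"); crop("scene0",150,420,110,310,2.9,"scene0c")
C=cam("top")
for n,uv,z in [("tub",(287,223),57),("orange",(222,184),57),("wh",(229,237),25),("tipA",(265,226),2),("tipB",(265,242),2),("tr-end",(247,173),40),("tr-end2",(369,176),40),("drfrontL",(376,205),80),("drR",(437,219),80),("tape",(411,273),48),("carton",(378,251),48),("pen",(271,266),10)]: print(n,plane(C,uv,z).round())
E
```

```text
tub [435. 154.  57.]
orange [563. 374.  57.]
wh [391. 347.  25.]
tipA [433. 232.   2.]
tipB [379. 230.   2.]
tr-end [607. 296.  40.]
tr-end2 [ 604. -116.   40.]
drfrontL [ 495. -133.   80.]
drR [ 453. -329.   80.]
tape [ 282. -247.   48.]
carton [ 350. -142.   48.]
pen [299. 206.  10.]
```

View pics/top0c.png

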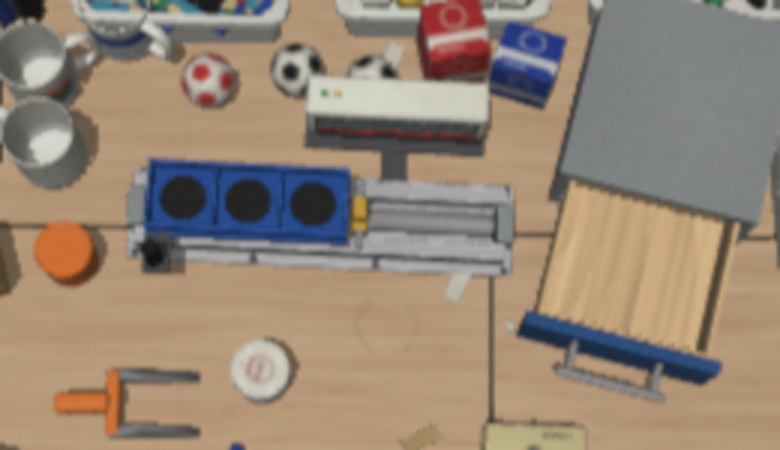

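View pics/scene0c.png

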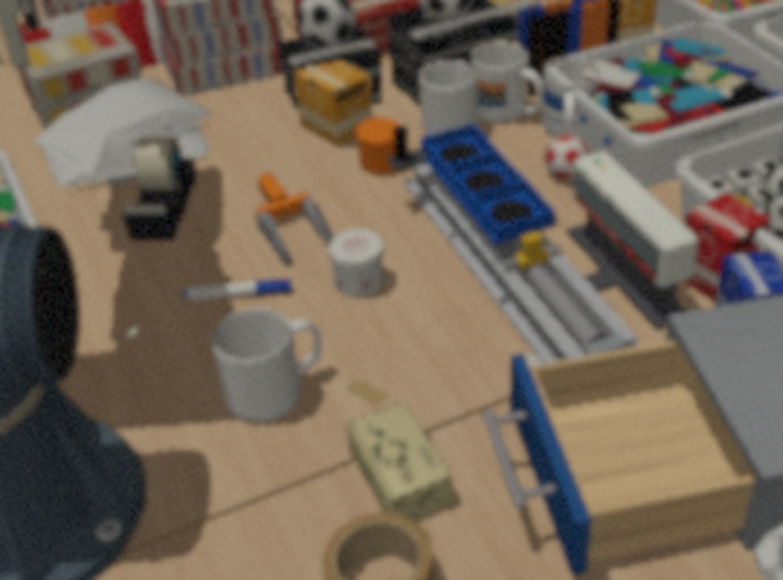

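Call:
{"fn": "move_arm", "kwargs": {"deltas": [[[0,0,-0.03],[0,0,-8.95],1],[[0,0,-0.03],[0,0,-8.95],1],[[-0.032,-0.05,-0.01],[0,0,0],1],[[-0.032,-0.05,-0.01],[0,0,0],1],[[-0.032,-0.05,-0.01],[0,0,0],1],[[-0.032,-0.05,-0.01],[0,0,0],1],[[-0.032,-0.05,-0.01],[0,0,0],1],[[-0.032,-0.05,-0.01],[0,0,0],1],[[-0.032,-0.05,-0.01],[0,0,0],1],[[0,0,0],[0,0,0],1]]}}

```text
time_s: 1.35
ee_pos: [394.5, 170.9, 363.0]
tool_rot: [0.002, 1.0, -0.0, 0.0]
wrist_force: [-0.4, 0.7, 0.3]
width: 92.9
grip_force: 0.0
```

```bash
python3 - <<'E'
from h import *
s=readout.read_state();print(s["time_s"],s["q"].round(3),s["ee_pos"],R.from_quat(s["tool_rot"]).as_matrix().round(3))
im,C=shot("wrist","w1");np.savez("pics/w1.npz",*C)
shot("top","top1");shot("scene","scene1")
cv2.imwrite("pics/w1b.png",cv2.resize(im,None,fx=1.25,fy=1.25,interpolation=cv2.INTER_CUBIC))
a=cv2.imread("pics/top1.png")[200:400,60:340];b=cv2.imread("pics/scene1.png")[60:260,30:310]
cv2.imwrite("pics/cmp.png",cv2.resize(np.vstack([a,b]),None,fx=1.5,fy=1.5))
E
```

```text
1.35 [ 0.301  0.008  1.745 -0.     1.388 -1.265] [394.46558574 170.90065046 362.95229653] [[-1.     0.005  0.001]
 [ 0.005  1.    -0.   ]
 [-0.001 -0.    -1.   ]]
```

View pics/w1b.png

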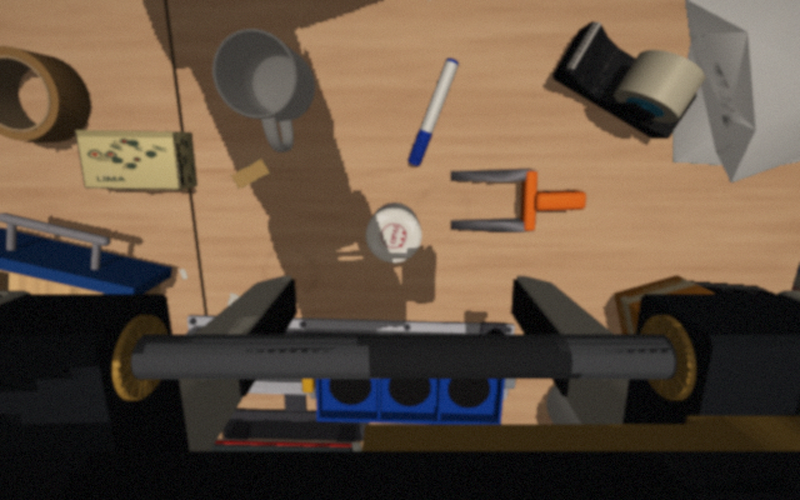

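View pics/cmp.png

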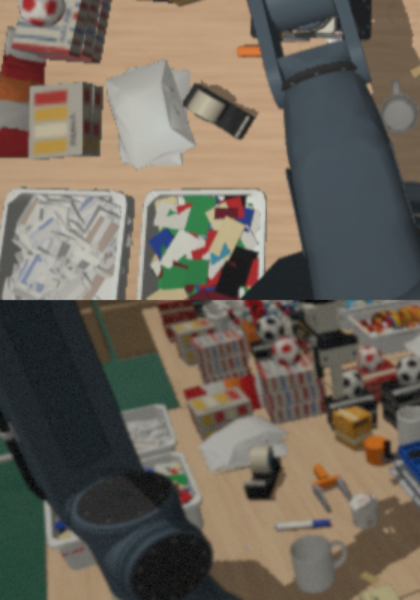

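```bash
cat >> h.py <<'E'
def load(n):
    d=np.load(f"pics/{n}.npz");return d["arr_0"],d["arr_1"],d["arr_2"]
E
python3 - <<'E'
from h import *
W=load("w1");T=cam("top");S=cam("scene");q=lambda a,b:(a/1.25,b/1.25)
tc=lambda a,b:(200+a/3,100+b/3);sc=lambda a,b:(150+a/2.9,110+b/2.9)
print("tub lid",tri([(W,q(396,231)),(T,tc(261,369)),(S,sc(356,243))]),plane(W,q(396,231),57),plane(T,tc(261,369),57),plane(S,sc(356,243),57))
print("handle",tri([(W,q(563,200)),(T,tc(82,402))]),plane(W,q(563,200),38),plane(T,tc(82,402),38))
for n,p,z in [("handle end",(585,200),38),("cross mid",(530,201),30),("tipA",(451,177),2),("tipB",(451,226),2),("pen0",(451,62),10),("pen1",(414,160),10)]:print(n,plane(W,q(*p),z).round(1))
E
```

```text
tub lid [434.67271074 158.00737466  57.91600137] [429.83275253 162.21730294  57.        ] [435.46730411 154.29161709  57.        ] [439.79194523 160.27866274  57.        ]
handle [392.99674979 342.40799722  75.40612989] [398.09500242 356.97296481  38.        ] [398.90280422 350.04820328  38.        ]
handle end [398.2 382.6  38. ]
cross mid [400.3 321.   30. ]
tipA [374.  229.9   2. ]
tipB [436.  231.2   2. ]
pen0 [242.8 226.1  10. ]
pen1 [352.7 183.9  10. ]
```

Call:
{"fn": "move_arm", "kwargs": {"deltas": [[[-0.01,-0.003,0.044],[0,0,0],1],[[-0.01,-0.003,0.044],[0,0,0],1],[[-0.01,-0.003,0.044],[0,0,0],1],[[-0.01,-0.003,0.044],[0,0,0],1],[[0,0,0],[0,0,0],1],[[0,0,0],[0,0,0],1]]}}

```text
time_s: 2.25
ee_pos: [432.9, 162.6, 188.0]
tool_rot: [-0.001, 1.0, 0.0, 0.001]
wrist_force: [-0.9, -0.7, 0.3]
width: 92.9
grip_force: 0.0
```

```bash
python3 - <<'E'
from h import *
im,C=shot("wrist","w2");np.savez("pics/w2.npz",*C)
g=cv2.cvtColor(im,cv2.COLOR_BGR2HSV);m=((g[...,1]<60)&(g[...,2]>140)).astype(np.uint8);m[:90]=0;m[260:]=0
m=cv2.morphologyEx(m,cv2.MORPH_CLOSE,np.ones((9,9)))
for c in cv2.findContours(m,0,2)[0]:
    if cv2.contourArea(c)>800:
        e=cv2.fitEllipse(cv2.convexHull(c));print(e,plane(C,e[0],57),readout.read_state()["ee_pos"])
cv2.imwrite("pics/w2b.png",im)
E
```

```text
((326.2080078125, 186.9789581298828), (53.22008514404297, 68.53104400634766), 156.6253662109375) [431.32968431 165.75464893  57.        ] [433.21802531 162.48633006 188.3708139 ]
```

View pics/w2b.png

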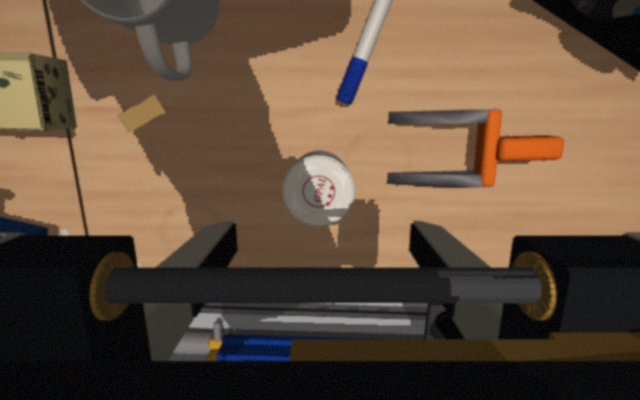

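Call:
{"fn": "move_arm", "kwargs": {"deltas": [[[0,-0.002,0.05],[0,0,0],1],[[0,-0.0015,0.05],[0,0,0],1],[[0,0,0.04],[0,0,0],1],[[0,0,0.0115],[0,0,0],1],[[0,0,0],[0,0,0],1],[[0,0,0],[0,0,0],0],[[0,0,0],[0,0,0],0],[[0,0,0],[0,0,0],0],[[0,0,0],[0,0,0],0],[[0,0,0],[0,0,0],0]], "grip_force": 12}}

```text
time_s: 3.55
ee_pos: [433.2, 158.2, 35.6]
tool_rot: [-0.0, 1.0, 0.0, 0.0]
wrist_force: [-0.8, -0.3, 6.6]
width: 62.8
grip_force: 12.0
```

Call:
{"fn": "move_arm", "kwargs": {"deltas": [[[0,0,-0.055],[0,0,0],0],[[0,0,-0.06],[0,0,0],0],[[-0.047,-0.012,-0.03],[0,0,0],0],[[-0.047,-0.012,-0.03],[0,0,0],0],[[-0.047,-0.012,-0.03],[0,0,0],0],[[-0.047,-0.012,-0.03],[0,0,0],0],[[0,0,0],[0,0,0],0],[[0,0,0],[0,0,0],0],[[0,0,0],[0,0,0],0]]}}

```text
time_s: 4.68
ee_pos: [619.7, 110.6, 269.3]
tool_rot: [-0.001, 1.0, -0.0, -0.001]
wrist_force: [-0.4, 0.5, -0.5]
width: 63.2
grip_force: 12.0
```

```bash
python3 - <<'E'
from h import *
print(readout.read_state()["ee_pos"])
im,C=shot("wrist","w3");np.savez("pics/w3.npz",*C)
cv2.imwrite("pics/w3b.png",cv2.resize(im[:300],None,fx=1.25,fy=1.25,interpolation=cv2.INTER_CUBIC))
E
```

```text
[619.73691264 110.6034984  269.27748008]
```

View pics/w3b.png

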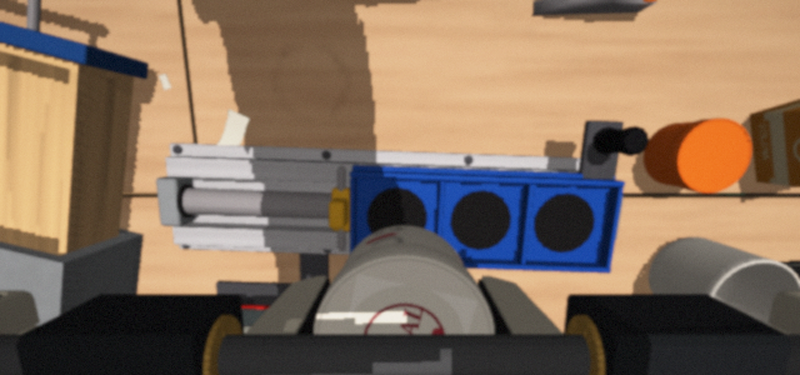

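```bash
python3 - <<'E'
from h import *
W=load("w3");T=cam("top");S=cam("scene");q=lambda a,b:(a/1.25,b/1.25)
tc=lambda a,b:(200+a/3,100+b/3);sc=lambda a,b:(150+a/2.9,110+b/2.9)
for n,a,t,s,z in [("p0",(397,216),(313,203),(512,211),74),("p1",(481,219),(248,200),(484,180),74),("p2",(564,222),(184,197),(460,152),74)]:
    print(n,tri([(W,q(*a)),(T,tc(*t)),(S,sc(*s))]).round(1),plane(W,q(*a),z).round(1),plane(T,tc(*t),z).round(1),plane(S,sc(*s),z).round(1))
for n,a,z in [("TL",(352,167),90),("TR",(623,181),90),("BR",(612,271),90),("posthead",(636,139),118),("tab",(337,210),75),("rodL",(190,203),30),("rodR",(325,206),30),("blk",(172,201),39),("d0",(178,149),10),("d2",(468,160),10),("hand",(148,70),83)]:print(n,plane(W,q(*a),z).round(1))
print("post",tri([(W,q(636,139)),(T,tc(153,246)),(S,sc(402,133))]))
E
```

```text
p0 [618.2 103.   76.9] [616.8 105.1  74. ] [618.9 101.8  74. ] [622.4 106.2  74. ]
p1 [619.6 174.3  79.1] [619.4 177.2  74. ] [621.1 173.5  74. ] [624.4 180.   74. ]
p2 [622.  244.2  80.1] [622.  248.7  74. ] [623.4 244.2  74. ] [627.8 251.   74. ]
TL [574.4  69.8  90. ]
TR [585.3 286.5  90. ]
BR [660.9 286.7  90. ]
posthead [552.7 277.1 118. ]
tab [611.4  54.1  75. ]
rodL [612.2 -93.9  30. ]
rodR [615.1  35.3  30. ]
blk [ 609.  -105.8   39. ]
d0 [ 562.1 -109.6   10. ]
d2 [572.6 174.1  10. ]
hand [501.3 -85.8  83. ]
post [554.45376457 271.32996803 117.58303766]
```

Call:
{"fn": "move_arm", "kwargs": {"deltas": [[[0,0.033,0],[0,0,0],0],[[0.0005,0.0335,0.02],[0,0,0],0],[[0,0,0.045],[0,0,0],0],[[0,0,0.04],[0,0,0],0],[[0,0,0.025],[0,0,0],0],[[0,0,0],[0,0,0],0],[[0,0,0.01],[0,0,0],0],[[0,0,0.01],[0,0,0],0],[[0,0,0.008],[0,0,0],0],[[0,0,0],[0,0,0],0]]}}

```text
time_s: 5.98
ee_pos: [620.1, 176.7, 111.5]
tool_rot: [-0.0, 1.0, -0.0, -0.001]
wrist_force: [0.0, 0.1, 0.2]
width: 63.2
grip_force: 12.0
```

```bash
python3 - <<'E'
from h import *
print(readout.read_state()["ee_pos"])
im,C=shot("wrist","w4");np.savez("pics/w4.npz",*C)
cv2.imwrite("pics/w4b.png",cv2.resize(im[:280],None,fx=1.25,fy=1.25,interpolation=cv2.INTER_CUBIC))
E
```

```text
[620.10972094 176.68203696 111.53927837]
```

View pics/w4b.png

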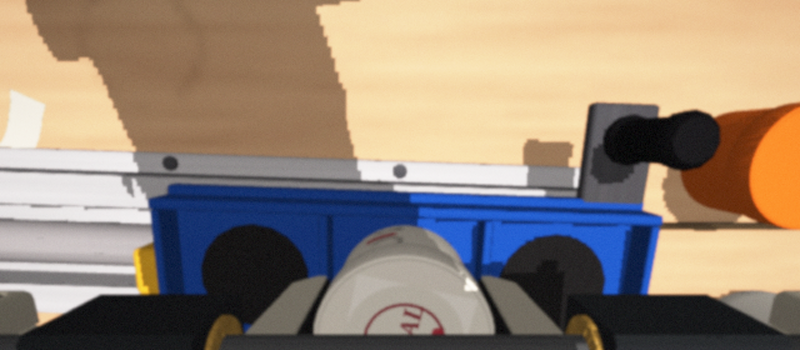

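Call:
{"fn": "move_arm", "kwargs": {"deltas": [[[0,0,0.0018],[0,0,0],0],[[0,0,0],[0,0,0],0],[[0,0,0],[0,0,0],1],[[0,0,0],[0,0,0],1],[[0,0,0],[0,0,0],1],[[0,0,-0.03],[0,0,0],1],[[0,0,-0.04],[0,0,0],1],[[0,0,-0.05],[0,0,0],1]]}}

```text
time_s: 7.02
ee_pos: [619.9, 176.6, 231.0]
tool_rot: [-0.0, 1.0, -0.0, -0.001]
wrist_force: [-0.5, 0.9, 0.2]
width: 93.2
grip_force: 0.0
```

Call:
{"fn": "move_arm", "kwargs": {"deltas": [[[0.0444,0.0356,0],[0,0,0],1],[[0.0444,0.0356,0],[0,0,0],1],[[0.0444,0.0356,0],[0,0,0],1],[[0.0444,0.0356,0],[0,0,0],1],[[0.0444,0.0356,0],[0,0,0],1],[[0,0,0],[0,0,-10],1],[[0,0,0],[0,0,-10],1],[[0,0,0],[0,0,-10],1],[[0,0,0],[0,0,-10],1],[[0,0,0],[0,0,-10],1]]}}

```text
time_s: 8.28
ee_pos: [398.3, 354.6, 230.4]
tool_rot: [-0.426, 0.905, 0.0, 0.0]
wrist_force: [-0.7, 0.3, -0.5]
width: 93.1
grip_force: 0.0
```

Call:
{"fn": "move_arm", "kwargs": {"deltas": [[[0,0,0],[0,0,-10],1],[[0,0,0],[0,0,-10],1],[[0,0,0],[0,0,-10],1],[[0,0,0],[0,0,-10],1],[[0,0,0],[0,0,0],1],[[0,0,0],[0,0,0],1],[[0,0,0],[0,0,0],1]]}}

```text
time_s: 9.15
ee_pos: [398.3, 354.6, 230.4]
tool_rot: [-0.707, 0.708, 0.0, 0.0]
wrist_force: [0.2, 0.1, 0.4]
width: 92.9
grip_force: 0.0
```

```bash
python3 - <<'E'
from h import *
s=readout.read_state();print(s["ee_pos"],s["q"].round(3),R.from_quat(s["tool_rot"]).as_matrix().round(3))
im,C=shot("wrist","w5");np.savez("pics/w5.npz",*C)
g=cv2.cvtColor(im,cv2.COLOR_BGR2HSV);m=((g[...,0]<14)&(g[...,1]>180)&(g[...,2]>100)).astype(np.uint8)
for c in cv2.findContours(m,0,2)[0]:
    if cv2.contourArea(c)>300: print(cv2.boundingRect(c),cv2.minAreaRect(c))
cv2.imwrite("pics/w5b.png",cv2.resize(im[:320],None,fx=1.25,fy=1.25,interpolation=cv2.INTER_CUBIC))
W=load("w2")
for n,p,z in [("hnd",(531,149),38),("cr",(491,149),30),("tA",(388,117),2),("tB",(388,179),2)]:print(n,plane(W,p,z))
E
```

```text
[398.29198195 354.63254462 230.36039094] [ 0.64   0.323  1.697  0.     1.121 -2.5  ] [[-0.002 -1.     0.   ]
 [-1.     0.002  0.   ]
 [-0.    -0.    -1.   ]]
(128, 172, 65, 61) ((159.42306518554688, 203.11537170410156), (65.17727661132812, 56.30207443237305), 33.6900634765625)
(287, 136, 66, 65) ((319.5, 168.0), (64.0, 65.0), 90.0)
hnd [399.83733539 353.26393924  38.        ]
cr [400.77271845 320.74075325  30.        ]
tA [372.05530071 227.98250252   2.        ]
tB [435.36403668 231.06131216   2.        ]
```

View pics/w5b.png

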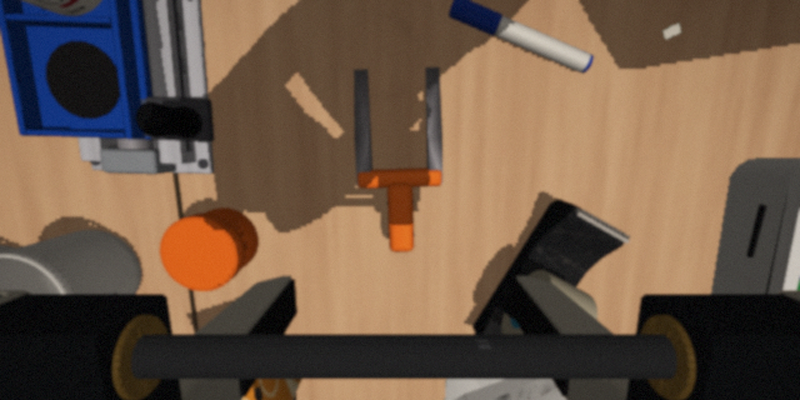

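Call:
{"fn": "move_arm", "kwargs": {"deltas": [[[-0.001,-0.0017,0.05],[0,0,-1.7],0.6],[[0,0,0.05],[0,0,0],0.6],[[0,0,0.05],[0,0,0],0.6],[[0,0,0.04],[0,0,0],0.6],[[0,0,0.018],[0,0,0],0.6],[[0,0,0],[0,0,0],0.6],[[0,0,0],[0,0,0],0],[[0,0,0],[0,0,0],0],[[0,0,0],[0,0,0],0],[[0,0,0],[0,0,0],0]], "grip_force": 50}}

```text
time_s: 10.45
ee_pos: [400.2, 355.8, 22.7]
tool_rot: [0.718, -0.696, 0.0, -0.0]
wrist_force: [-0.5, -0.8, 3.4]
width: 21.4
grip_force: 50.0
```

Call:
{"fn": "move_arm", "kwargs": {"deltas": [[[0,0,-0.05],[0,0,0],0],[[0,0,-0.055],[0,0,0],0],[[0,0,-0.055],[0,0,0],0],[[0,0,-0.05],[0,0,0],0],[[0,0,0],[0,0,10.2],0],[[0,0,0],[0,0,10.2],0],[[0,0,0],[0,0,10.2],0],[[0,0,0],[0,0,10.2],0],[[0,0,0],[0,0,10.2],0],[[0,0,0],[0,0,10.2],0]]}}

```text
time_s: 11.7
ee_pos: [399.8, 355.5, 232.2]
tool_rot: [-0.26, 0.965, -0.0, -0.0]
wrist_force: [0.3, 0.8, -1.8]
width: 21.9
grip_force: 50.0
```

Call:
{"fn": "move_arm", "kwargs": {"deltas": [[[0,0,0],[0,0,10.2],0],[[0,0,0],[0,0,10.2],0],[[0,0,0],[0,0,10.2],0],[[0,0,0],[0,0,10.2],0],[[0,0,0],[0,0,10.2],0],[[0,0,0],[0,0,10.2],0],[[0,0,0],[0,0,10.2],0],[[0,0,0],[0,0,10.2],0],[[0,0,0],[0,0,10.2],0],[[0,0,0],[0,0,10.2],0]]}}

```text
time_s: 12.95
ee_pos: [399.8, 355.4, 232.1]
tool_rot: [0.586, 0.81, -0.0, -0.0]
wrist_force: [0.5, 0.1, -1.8]
width: 21.9
grip_force: 50.0
```

Call:
{"fn": "move_arm", "kwargs": {"deltas": [[[0,0,0],[0,0,10.2],0],[[0,0,0],[0,0,10.4],0],[[0,0,0],[0,0,0],0],[[0,0,0],[0,0,0],0]]}}

```text
time_s: 13.45
ee_pos: [399.9, 355.5, 232.2]
tool_rot: [0.718, 0.696, -0.0, -0.0]
wrist_force: [-0.2, 0.4, -2.2]
width: 22.0
grip_force: 50.0
```

```bash
python3 - <<'E'
from h import *
s=readout.read_state();M=R.from_quat(s["tool_rot"]).as_matrix();print(s["ee_pos"],s["q"].round(3),M.round(4),s["width"])
print(M.T@(np.array([608.7,-109,130])-s["ee_pos"]))
E
```

```text
[399.87568076 355.52133846 232.23330826] [ 0.64   0.324  1.691 -0.     1.127  0.672] [[ 3.200e-02  9.995e-01 -3.000e-04]
 [ 9.995e-01 -3.200e-02 -2.000e-04]
 [-2.000e-04 -3.000e-04 -1.000e+00]] 22.012098679379726
[-457.57121454  223.62267782  102.27805772]
```

Call:
{"fn": "move_arm", "kwargs": {"deltas": [[[-0.0508,0.0248,0],[0,0,0],0],[[-0.0508,0.0248,0],[0,0,0],0],[[-0.0508,0.0248,0],[0,0,0],0],[[-0.0508,0.0248,0],[0,0,0],0],[[-0.0508,0.0248,0],[0,0,0],0],[[-0.0508,0.0248,0],[0,0,0],0],[[-0.0508,0.0248,0],[0,0,0],0],[[-0.0508,0.0248,0],[0,0,0],0],[[-0.0508,0.0248,0],[0,0,0.2],0],[[0,0,0],[0,0,0],0]]}}

```text
time_s: 14.7
ee_pos: [607.2, -112.6, 231.7]
tool_rot: [0.721, 0.693, -0.0, 0.0]
wrist_force: [-0.7, 0.9, -2.0]
width: 21.9
grip_force: 50.0
```

Call:
{"fn": "move_arm", "kwargs": {"deltas": [[[0,0,0.05],[0,0,0],0],[[0,0,0.05],[0,0,0],0],[[0,0,0],[0,0,0],0],[[0,0,0],[0,0,0],0]]}}

```text
time_s: 15.2
ee_pos: [607.5, -109.0, 134.4]
tool_rot: [0.72, 0.694, 0.001, 0.001]
wrist_force: [0.3, 0.5, -1.2]
width: 21.7
grip_force: 50.0
```

```bash
python3 - <<'E'
from h import *
s=readout.read_state();M=R.from_quat(s["tool_rot"]).as_matrix();print(s["ee_pos"],s["q"].round(3),M.round(4),s["width"])
im,C=shot("wrist","w6");np.savez("pics/w6.npz",*C)
cv2.imwrite("pics/w6b.png",cv2.resize(im[:300],None,fx=1.25,fy=1.25,interpolation=cv2.INTER_CUBIC))
E
```

```text
[ 607.48718339 -109.04604023  134.4175588 ] [-0.253  0.579  1.556  0.     1.004 -0.215] [[ 3.800e-02  9.993e-01  2.200e-03]
 [ 9.993e-01 -3.800e-02 -5.000e-04]
 [-4.000e-04  2.300e-03 -1.000e+00]] 21.729049449565636
```

View pics/w6b.png

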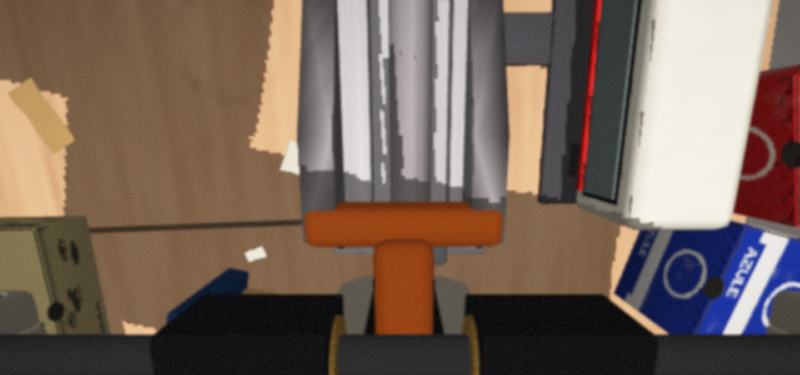

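```bash
python3 - <<'E'
from h import *
W=load("w6");im=cv2.imread("pics/w6.png");g=cv2.cvtColor(im,cv2.COLOR_BGR2GRAY).astype(float)
for r in (25,100):
    p=g[r-8:r+9].mean(0);print(r,"".join(f"{int(v)} " for v in p[230:410]))
# prediction: axis line candidates at z=38 (rod crown), +-24,+-42 at z34
for ax in (611.6,613.5):
    for y in (-20,20):
        x=ax+.0365*(y+30)
        P=[[x+o,y-.0365*o,z] for o,z in((-42,34),(-24,34),(-13,25),(0,38),(13,25),(24,34),(42,34))]
        print(ax,y,proj(W,P).round(1).tolist())
E
```

```text
25 191 191 192 192 194 195 196 196 196 186 154 111 84 80 82 86 91 95 99 103 104 106 105 104 104 101 100 100 100 99 98 97 98 96 96 96 89 74 60 69 116 171 199 205 205 205 205 205 206 206 206 206 205 206 208 209 209 208 207 206 206 205 196 166 119 84 85 100 108 111 111 112 114 130 164 194 207 211 210 202 174 137 119 121 130 136 142 145 149 153 157 159 161 163 164 165 168 170 173 173 173 170 165 158 155 151 147 143 138 131 123 115 106 96 88 86 102 128 163 190 200 204 204 205 207 208 206 197 170 128 99 109 148 182 199 203 203 203 202 202 202 200 188 150 102 77 82 94 100 101 100 101 100 100 99 100 98 98 97 97 96 96 95 93 89 85 80 75 71 67 62 57 57 62 71 78 79 79 80 80 
100 201 200 200 199 200 199 188 156 111 85 79 82 86 90 95 97 102 106 110 114 117 122 126 130 135 139 143 148 152 157 160 165 168 169 158 126 89 67 57 53 51 54 75 129 183 209 214 213 213 214 214 215 217 217 218 220 221 223 223 223 221 219 218 215 200 162 112 87 96 109 112 112 112 122 153 187 198 176 141 117 107 93 78 71 72 75 77 87 110 139 157 165 170 174 176 178 180 180 180 180 177 172 166 159 155 152 148 143 137 129 118 110 100 89 87 98 112 125 149 183 202 207 208 207 208 207 193 157 114 102 131 178 205 213 213 212 210 209 209 208 193 150 99 73 69 71 80 94 116 142 156 159 157 152 148 144 138 135 130 126 122 118 114 110 106 102 98 94 90 85 81 76 72 67 64 65 92 140 175 188 
611.6 -20 [[267.6, 77.9], [292.4, 77.9], [308.1, 79.0], [325.5, 77.2], [342.6, 78.9], [358.5, 77.7], [383.3, 77.7]]
611.6 20 [[265.2, 17.5], [291.0, 17.4], [307.3, 20.8], [325.5, 15.7], [343.3, 20.7], [359.8, 17.3], [385.7, 17.2]]
613.5 -20 [[270.2, 77.8], [295.0, 77.8], [310.6, 78.9], [328.2, 77.1], [345.1, 78.8], [361.1, 77.6], [385.9, 77.5]]
613.5 20 [[267.9, 17.3], [293.7, 17.3], [310.0, 20.7], [328.2, 15.6], [345.9, 20.6], [362.6, 17.1], [388.4, 17.1]]
```

Call:
{"fn": "move_arm", "kwargs": {"deltas": [[[0,0.0037,0.02],[0,0,0],0],[[0,0,0.03],[0,0,0],0],[[0,0,0.015],[0,0,0],0],[[0,0,0.005],[0,0,0],0],[[0,0,0.004],[0,0,0],0],[[0,0,0],[0,0,0],0],[[0,0,0],[0,0,0],0]]}}

```text
time_s: 16.12
ee_pos: [610.6, -109.6, 58.9]
tool_rot: [0.721, 0.693, 0.0, 0.0]
wrist_force: [0.3, -0.3, -2.1]
width: 21.7
grip_force: 50.0
```

```bash
python3 - <<'E'
from h import *
s=readout.read_state();M=R.from_quat(s["tool_rot"]).as_matrix();print(s["ee_pos"],M.round(4),s["width"],s["wrist_force"])
E
```

```text
[ 610.59168133 -109.55207309   58.93344059] [[ 3.950e-02  9.992e-01  9.000e-04]
 [ 9.992e-01 -3.950e-02 -2.000e-04]
 [-2.000e-04  9.000e-04 -1.000e+00]] 21.671542296705237 [ 0.28645638 -0.25453007 -2.06218248]
```

Call:
{"fn": "move_arm", "kwargs": {"deltas": [[[0,0,0.0015],[0,0,0],0],[[0,0,0.0012],[0,0,0],0],[[0,0,0],[0,0,0],0],[[0,0,0],[0,0,0],0]]}}

```text
time_s: 16.62
ee_pos: [610.5, -109.6, 56.6]
tool_rot: [0.721, 0.693, 0.0, 0.0]
wrist_force: [-2.5, -0.0, 8.5]
width: 21.4
grip_force: 50.0
```

Call:
{"fn": "move_arm", "kwargs": {"deltas": [[[0.008,0,-0.0003],[0,0,0],0],[[0.01,0,0],[0,0,0],0],[[0.01,0,0],[0,0,0],0],[[0.006,0,0],[0,0,0],0],[[0.006,0,0],[0,0,0],0],[[0.005,0,0],[0,0,0],0],[[0,0,0],[0,0,0],0]]}}

```text
time_s: 17.5
ee_pos: [612.7, -63.9, 56.7]
tool_rot: [0.721, 0.693, 0.001, 0.001]
wrist_force: [-0.3, 0.6, 6.6]
width: 21.8
grip_force: 50.0
```

Call:
{"fn": "move_arm", "kwargs": {"deltas": [[[0.005,0,0],[0,0,0],0],[[0.005,0,0],[0,0,0],0],[[0.005,0,0],[0,0,0],0],[[0.005,0,0],[0,0,0],0],[[0,0,0],[0,0,0],0]]}}

```text
time_s: 18.12
ee_pos: [613.7, -47.5, 56.9]
tool_rot: [0.721, 0.693, -0.001, 0.002]
wrist_force: [0.0, -23.1, 5.3]
width: 21.4
grip_force: 50.0
```

Call:
{"fn": "move_arm", "kwargs": {"deltas": [[[0.006,0,0],[0,0,0],0],[[0.006,0,0],[0,0,0],0],[[0.006,0,0],[0,0,0],0],[[0,0,0],[0,0,0],0]], "grip_force": 60}}

```text
time_s: 18.62
ee_pos: [614.2, -26.5, 56.7]
tool_rot: [0.721, 0.693, 0.0, 0.001]
wrist_force: [1.0, -2.8, 6.7]
width: 21.4
grip_force: 60.0
```

Call:
{"fn": "move_arm", "kwargs": {"deltas": [[[0.006,0,0],[0,0,0],0],[[0.006,0,0],[0,0,0],0],[[0,0,0],[0,0,0],0]]}}

```text
time_s: 19.0
ee_pos: [614.7, -14.2, 56.7]
tool_rot: [0.721, 0.693, 0.0, 0.001]
wrist_force: [-0.4, -1.5, 6.3]
width: 21.6
grip_force: 60.0
```

Call:
{"fn": "move_arm", "kwargs": {"deltas": [[[0.005,0,0],[0,0,0],0],[[0.005,0,0],[0,0,0],0],[[0,0,0],[0,0,0],0],[[0,0,0],[0,0,0],0]]}}

```text
time_s: 19.5
ee_pos: [615.0, -4.0, 56.7]
tool_rot: [0.721, 0.693, 0.001, 0.0]
wrist_force: [0.7, -0.0, 6.0]
width: 22.2
grip_force: 60.0
```

```bash
python3 - <<'E'
from h import *
s=readout.read_state();print(s["ee_pos"],s["wrist_force"])
im,C=shot("wrist","w7");np.savez("pics/w7.npz",*C)
a=cv2.resize(im[:270,150:500],None,fx=2,fy=2,interpolation=cv2.INTER_CUBIC)
cv2.imwrite("pics/w7b.png",a)
E
```

```text
[615.01714271  -4.01200816  56.6534629 ] [ 0.72308507 -0.0238276   5.9617825 ]
```

View pics/w7b.png

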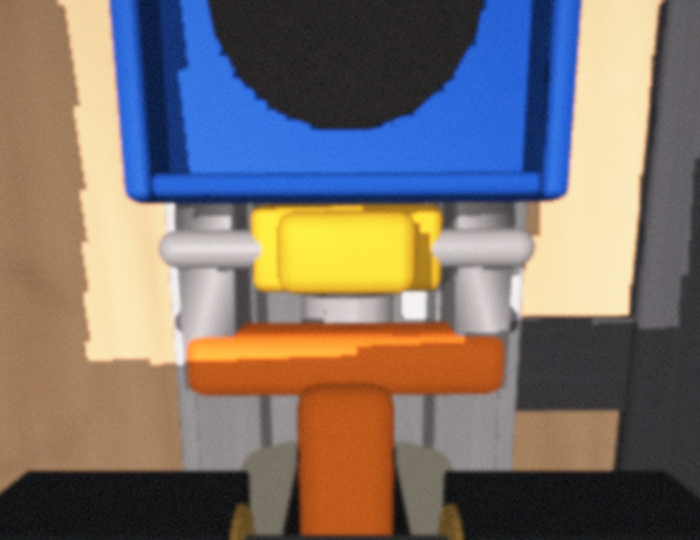

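```bash
python3 - <<'E'
from h import *
W=load("w7");f=lambda a,b:(150+a/2,b/2)
for n,p,z in [("tab",(348,252),97),("lugL",(162,247),67),("lugR",(532,247),67),("crossL",(188,345),64),("crossR",(503,345),64),("deckedge",(350,195),90)]:print(n,plane(W,f(*p),z))
s=readout.read_state();M=R.from_quat(s["tool_rot"]).as_matrix();print(M.round(4))
E
```

```text
tab [616.78135145  56.82481536  97.        ]
lugL [577.86210971  58.13013949  67.        ]
lugR [655.52910919  55.01337166  67.        ]
crossL [580.53901064  36.55966899  64.        ]
crossR [650.5024822   33.74516163  64.        ]
deckedge [617.52262567  66.15779175  90.        ]
[[ 3.930e-02  9.992e-01  1.600e-03]
 [ 9.992e-01 -3.930e-02  2.000e-04]
 [ 2.000e-04  1.600e-03 -1.000e+00]]
```

Call:
{"fn": "move_arm", "kwargs": {"deltas": [[[0,0,0],[0,0,0],0.55],[[0,0,0],[0,0,0],0.55],[[0,0,0],[0,0,0],0.55],[[0,0,-0.035],[0,0,0],0.6],[[0,0,-0.04],[0,0,0],0.6],[[0.03,0,0],[0,0,0],0.6],[[0.0285,-0.0005,0],[0,0,0],0.6],[[0,0,0.02],[0,0,0],0.6],[[0,0,0.01],[0,0,0],0.6],[[0,0,0],[0,0,0],0.6]], "grip_force": 30}}

```text
time_s: 20.8
ee_pos: [615.8, 53.6, 100.3]
tool_rot: [0.721, 0.693, -0.001, -0.001]
wrist_force: [0.0, -0.6, -0.1]
width: 55.7
grip_force: 0.0
```

```bash
python3 - <<'E'
from h import *
s=readout.read_state();print(s["ee_pos"],s["wrist_force"],s["width"])
im,C=shot("wrist","w8");np.savez("pics/w8.npz",*C)
g=cv2.cvtColor(im,cv2.COLOR_BGR2HSV);m=((g[...,0]>20)&(g[...,0]<34)&(g[...,1]>150)&(g[...,2]>90)).astype(np.uint8)
for c in cv2.findContours(m,0,2)[0]:
    if cv2.contourArea(c)>150: print(cv2.boundingRect(c))
print(proj(C,[[616.8,56.8,97]]))
shot("top","top8")
E
```

```text
[615.83326707  53.63969017 100.2522409 ] [ 0.00381967 -0.58582785 -0.14909537] 55.71897661537035
(586, 189, 18, 16)
[[326.5608453 239.2438883]]
```

Call:
{"fn": "move_arm", "kwargs": {"deltas": [[[0.0005,0.0008,0.007],[0,0,0],0.6],[[0,0,0.005],[0,0,0],0.6],[[0,0,0],[0,0,0],0.6],[[0,0,0],[0,0,0],0],[[0,0,0],[0,0,0],0],[[0,0,0],[0,0,0],0],[[0,0,0],[0,0,0],0],[[0,0,0],[0,0,0],0]], "grip_force": 30}}

```text
time_s: 21.9
ee_pos: [617.1, 54.4, 89.0]
tool_rot: [0.721, 0.693, 0.0, 0.0]
wrist_force: [-0.6, -0.7, 0.9]
width: 24.0
grip_force: 30.0
```

Call:
{"fn": "move_arm", "kwargs": {"deltas": [[[0,0,-0.045],[0,0,0],0],[[0,0,-0.058],[0,0,0],0],[[0,0,-0.058],[0,0,0],0],[[0,0,0],[0,0,-10],0],[[0,0,0],[0,0,-10],0],[[0,0,0],[0,0,-10],0],[[0,0,0],[0,0,-10],0],[[0,0,0],[0,0,-10],0],[[0,0,0],[0,0,-10],0],[[0,0,0],[0,0,-10],0]]}}

```text
time_s: 23.15
ee_pos: [616.9, 54.4, 249.7]
tool_rot: [0.19, 0.982, -0.0, -0.0]
wrist_force: [0.2, 0.3, -0.5]
width: 24.0
grip_force: 30.0
```

Call:
{"fn": "move_arm", "kwargs": {"deltas": [[[0,0,0],[0,0,-10.2],0],[[0.0022,-0.0514,0],[0,0,0],0],[[0.0022,-0.0514,0],[0,0,0],0],[[0.0022,-0.0514,0],[0,0,0],0],[[0.0022,-0.0514,0],[0,0,0],0],[[0.0022,-0.0514,0],[0,0,0],0],[[0.0022,-0.0514,0],[0,0,0],0],[[0,0,0],[0,0,0],0],[[0,0,0],[0,0,0],0]]}}

```text
time_s: 24.28
ee_pos: [539.6, -244.1, 249.8]
tool_rot: [0.105, 0.994, 0.0, -0.0]
wrist_force: [0.4, 0.4, -1.0]
width: 23.9
grip_force: 30.0
```

```bash
python3 - <<'E'
from h import *
s=readout.read_state();print(s["ee_pos"],s["q"].round(2),s["width"],R.from_quat(s["tool_rot"]).as_matrix().round(3))
im,C=shot("wrist","w9");np.savez("pics/w9.npz",*C)
a=cv2.resize(im[:300],None,fx=1.25,fy=1.25,interpolation=cv2.INTER_CUBIC)
t=cv2.imread("pics/top8.png")[150:210,230:390];t=cv2.resize(t,None,fx=3,fy=3,interpolation=cv2.INTER_CUBIC)
o=np.zeros((375+180,800,3),np.uint8);o[:375]=a;o[375:,:480]=t
cv2.imwrite("pics/w9b.png",o)
E
```

```text
[ 539.64452776 -244.09918285  249.75137994] [-0.5   0.41  1.52  0.    1.21 -1.86] 23.919218282865405 [[-0.978  0.209 -0.   ]
 [ 0.209  0.978  0.   ]
 [ 0.     0.    -1.   ]]
```

View pics/w9b.png

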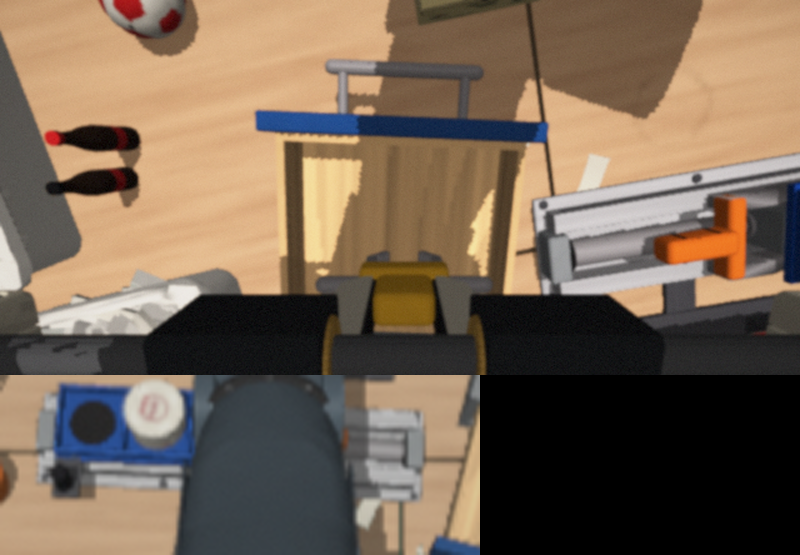

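```bash
python3 - <<'E'
from h import *
W=load("w9");f=lambda a,b:(a/1.25,b/1.25)
P={}
for n,p,z in [("panL",(257,120),83),("panR",(547,132),83),("inL",(302,143),83),("inR",(500,151),83),("hL",(333,66),67),("hR",(476,72),67),("floorL",(302,154),22),("clipTab",(404,300),230)]:
    P[n]=plane(W,f(*p),z);print(n,P[n].round(1))
for a,b in (("panL","panR"),("hL","hR"),("inL","inR")):
    d=P[b]-P[a];print(a,np.linalg.norm(d),np.degrees(np.arctan2(d[1],d[0])))
T=cam("top");tc=lambda a,b:(200+a/3,100+b/3)
print(plane(T,tc(560,370),67),plane(T,tc(660,395),67),tri([(W,f(333,66)),(T,tc(660,395))]),tri([(W,f(476,72)),(T,tc(560,370))]))
E
```

```text
panL [ 438.1 -333.9   83. ]
panR [ 492. -124.   83.]
inL [ 461.2 -305.6   83. ]
inR [ 498.4 -160.6   83. ]
hL [ 410.6 -271.2   67. ]
hR [ 437.6 -165.8   67. ]
floorL [ 468.  -322.6   22. ]
clipTab [ 542.6 -244.6  230. ]
panL 216.71481046241124 75.58785759261512
hL 108.78841267477071 75.63020163935639
inL 149.7079130632407 75.61410317046492
[ 438.09423666 -168.72135262   67.        ] [ 412.68127089 -275.73271745   67.        ] [ 411.712436   -271.90678467   75.91410938] [ 437.64099267 -167.38886364   72.83523368]
```

Call:
{"fn": "move_arm", "kwargs": {"deltas": [[[0,0,0],[0,0,2.4],0],[[-0.052,-0.004,0],[0,0,0],0],[[0,0,0.05],[0,0,0],0],[[0,0,0.05],[0,0,0],0],[[0,0,0.045],[0,0,0],0],[[0,0,0.02],[0,0,0],0],[[0,0,0.005],[0,0,0],0],[[0,0,0],[0,0,0],0],[[0,0,0],[0,0,0],0]]}}

```text
time_s: 25.45
ee_pos: [589.8, -261.6, 81.6]
tool_rot: [0.126, 0.992, -0.0, 0.001]
wrist_force: [0.3, -0.5, -1.2]
width: 23.8
grip_force: 30.0
```

Call:
{"fn": "move_arm", "kwargs": {"deltas": [[[0,0,0.002],[0,0,0],0],[[0,0,0.002],[0,0,0],0],[[0,0,0.0015],[0,0,0],0],[[0,0,0],[0,0,0],0],[[0,0,0],[0,0,0],0]]}}

```text
time_s: 26.08
ee_pos: [589.3, -261.5, 74.8]
tool_rot: [0.126, 0.992, -0.0, 0.0]
wrist_force: [-0.8, 1.0, 3.2]
width: 23.7
grip_force: 30.0
```

Call:
{"fn": "move_arm", "kwargs": {"deltas": [[[0,0,0],[0,0,0],0.5],[[0,0,0],[0,0,0],0.5],[[0,0,0],[0,0,0],0.5],[[0,0,-0.02],[0,0,0],0.5],[[0,0,-0.05],[0,0,0],0.5],[[0,0,-0.055],[0,0,0],0.5],[[0,0,-0.055],[0,0,0],0.5],[[0,0,0],[0,0,0],0.5],[[0,0,0],[0,0,0],0.5]]}}

```text
time_s: 27.2
ee_pos: [588.7, -261.2, 254.7]
tool_rot: [0.126, 0.992, -0.0, 0.0]
wrist_force: [-0.3, -0.3, -1.0]
width: 46.7
grip_force: 0.0
```

```bash
cat >> h.py <<'E'
def yellow(im,C,z):
    g=cv2.cvtColor(im,cv2.COLOR_BGR2HSV);m=((g[...,0]>21)&(g[...,0]<33)&(g[...,1]>170)&(g[...,2]>70)).astype(np.uint8)
    for c in cv2.findContours(m,0,2)[0]:
        if cv2.contourArea(c)>60:
            x,y,w,h=cv2.boundingRect(c);p=plane(C,(x+w/2,y+h/2),z);print((x,y,w,h),cv2.contourArea(c),p.round(1),"uv",draw(p).round(1))
H=np.array([424.1,-218.5])
def draw(p):
    d=np.asarray(p)[:2]-H;return np.array([d@[.9686,-.2487],d@[.2487,.9686]])
E
python3 - <<'E'
from h import *
print(readout.read_state()["ee_pos"])
im,C=shot("wrist","w10");yellow(im,C,83);cv2.imwrite("pics/w10b.png",cv2.resize(im[60:300,180:460],None,fx=2,fy=2))
E
```

```text
[ 588.73701622 -261.16269361  254.66500502]
```

```bash
python3 - <<'E'
from h import *
im=cv2.imread("pics/w10.png");W=readout.read_state();C=cam("wrist")
print(proj(C,[[589.3,-261.5,83],[589.3,-261.5,22]]))
g=cv2.cvtColor(im,cv2.COLOR_BGR2HSV)
m=((g[...,0]>15)&(g[...,0]<35)&(g[...,1]>175)&(g[...,2]>30)).astype(np.uint8)
n,l,s,c=cv2.connectedComponentsWithStats(m)
for i in range(1,n):
    if s[i,4]>60:print(s[i],c[i].round(),np.median(g[l==i],0), draw(plane(C,c[i],83)).round(), draw(plane(C,c[i],40)).round())
E
```

```text
[[322.64224322 180.88323713]
 [322.64402962 170.34585536]]
[305 164  36  20 617] [323. 173.] [ 20. 211. 117.] [162.  -0.] [170.  -0.]
```

Call:
{"fn": "move_arm", "kwargs": {"deltas": [[[0,0,0],[0,0,9.7],0.6],[[0,0,0],[0,0,9.7],0.6],[[0,0,0],[0,0,9.7],0.6],[[0,0,0],[0,0,9.7],0.6],[[0,0,0],[0,0,9.7],0.6],[[0,0,0],[0,0,9.7],0.6],[[0,0,0],[0,0,9.7],0.6],[[0,0,0],[0,0,9.8],0.6]]}}

```text
time_s: 28.25
ee_pos: [588.5, -261.0, 252.9]
tool_rot: [0.722, 0.692, -0.0, -0.001]
wrist_force: [0.4, 0.1, -0.4]
width: 55.9
grip_force: 0.0
```

Call:
{"fn": "move_arm", "kwargs": {"deltas": [[[0.0516,0.0034,0.01],[0,0,0],0.6],[[0.0516,0.0034,0.01],[0,0,0],0.6],[[0.0516,0.0034,0.01],[0,0,0],0.6],[[0.0516,0.0034,0.01],[0,0,0],0.6],[[0.0516,0.0034,0.01],[0,0,0],0.6],[[0,0,0.03],[0,0,0],0.6],[[0,0,0],[0,0,0],0.6],[[0,0,0],[0,0,0],0.6]]}}

```text
time_s: 29.25
ee_pos: [615.9, -4.7, 174.8]
tool_rot: [0.721, 0.693, -0.0, -0.0]
wrist_force: [0.8, -0.2, 0.3]
width: 56.4
grip_force: 0.0
```

```bash
python3 - <<'E'
from h import *
s=readout.read_state();M=R.from_quat(s["tool_rot"]).as_matrix();print(s["ee_pos"],M.round(4)[:2])
print(M.T@(np.array([615,-4,56.7])-s["ee_pos"]))
im,C=shot("wrist","w11")
g=cv2.cvtColor(im,cv2.COLOR_BGR2HSV);m=((g[...,0]<14)&(g[...,1]>180)&(g[...,2]>70)).astype(np.uint8)
for c in cv2.findContours(m,0,2)[0]:
    if cv2.contourArea(c)>300: print(cv2.boundingRect(c))
print(proj(C,[[615,-4,72],[615,-4-28,72],[615+37,-4+36,64],[615-37,-4+37,64]]))
E
```

```text
[615.85198091  -4.68495191 174.76446584] [[ 3.850e-02  9.993e-01 -3.000e-04]
 [ 9.993e-01 -3.850e-02 -0.000e+00]]
[  0.65841925  -0.8407333  118.06469742]
(522, 193, 50, 54)
(553, 184, 87, 74)
(278, 141, 88, 86)
(427, 48, 19, 203)
[[323.15484988 194.99616618]
 [324.48893367 228.11998924]
 [367.92833814 146.87170084]
 [274.9000991  149.2628758 ]]
```

Call:
{"fn": "move_arm", "kwargs": {"deltas": [[[0.0005,-0.0008,0.05],[0,0,0],0.6],[[0,0,0.045],[0,0,0],0.6],[[0,0,0.018],[0,0,0],0.6],[[0,0,0.004],[0,0,0],0.6],[[0,0,0],[0,0,0],0.6],[[0,0,0],[0,0,0],0],[[0,0,0],[0,0,0],0],[[0,0,0],[0,0,0],0],[[0,0,0],[0,0,0],0]], "grip_force": 50}}

```text
time_s: 30.42
ee_pos: [615.1, -3.6, 57.6]
tool_rot: [0.72, 0.694, 0.0, 0.0]
wrist_force: [-0.6, -0.8, 1.0]
width: 21.5
grip_force: 50.0
```

Call:
{"fn": "move_arm", "kwargs": {"deltas": [[[-0.01,0,-0.0005],[0,0,0],0],[[-0.02,0,-0.0005],[0,0,0],0],[[-0.025,0,0],[0,0,0],0],[[-0.025,0,0],[0,0,0],0],[[-0.02,0,0],[0,0,0],0],[[0,0,0],[0,0,0],0],[[0,0,-0.02],[0,0,0],0],[[0,0,-0.055],[0,0,0],0],[[0,0,-0.06],[0,0,0],0],[[0,0,0],[0,0,0],0]]}}

```text
time_s: 31.68
ee_pos: [613.5, -103.1, 199.8]
tool_rot: [0.72, 0.694, 0.003, 0.004]
wrist_force: [0.6, 0.3, -2.1]
width: 21.6
grip_force: 50.0
```

```bash
python3 - <<'E'
from h import *
s=readout.read_state();M=R.from_quat(s["tool_rot"]).as_matrix();print(s["ee_pos"],M.round(4)[:2],s["width"])
E
```

```text
[ 613.48682714 -103.14519309  199.78440355] [[ 0.0366  0.9993  0.0095]
 [ 0.9993 -0.0366 -0.0022]] 21.56229807864632
```

```bash
python3 - <<'E'
from h import *
W=load("w9");f=lambda a,b:(a/1.25,b/1.25)
for p,z in [((302,154),22),((500,160),22),((302,250),22),((497,250),22),((285,143),83),((521,150),83),((283,250),83),((516,250),83)]:print(p,z,draw(plane(W,f(*p),z)).round(1))
g=cv2.cvtColor(cv2.imread("pics/w9.png"),cv2.COLOR_BGR2GRAY).astype(int)
print(g[140:146,215:260].mean(0).round().astype(int));print(g[140:146,380:425].mean(0).round().astype(int))
s=readout.read_state();M=R.from_quat(s["tool_rot"]).as_matrix()
a=np.radians(-14.4);Mt=np.array([[-np.sin(a),np.cos(a),0],[np.cos(a),np.sin(a),0],[0,0,-1]])
t=H+108*np.array([.9686,-.2487])-52*np.array([.2487,.9686]);print(t,Mt.T@(np.array([*t,45])-s["ee_pos"]),np.degrees(R.from_matrix(M.T@Mt).as_rotvec()))
E
```

```text
(302, 154) 22 [ 68.4 -89.9]
(500, 160) 22 [66.6 89.5]
(302, 250) 22 [158.4 -91.6]
(497, 250) 22 [151.   94.7]
(285, 143) 83 [ 58.1 -87.9]
(521, 150) 83 [56.2 90.4]
(283, 250) 83 [141.9 -91.9]
(516, 250) 83 [134.5  94.8]
[192 192 192 191 192 193 198 199 201 202 200 191 160 112  80  69  67  68
  69  69  67  64  62  65  68  75  98 148 196 216 219 220 218 220 220 220
 218 215 210 205 205 204 204 205 205]
[120 125 125 125 123 123 119 116 116 114 113 115 116 118 120 120 117 106
  88  73  68  64  56  60  62  63  66  65  64  65  68  84 124 163 186 196
 200 200 199 195 193 193 194 193 193]
[ 515.7764 -295.7268] [-210.83089669  -46.7475763   154.78440355] [ 0.55963746  0.04846675 12.3035741 ]
```

Call:
{"fn": "move_arm", "kwargs": {"deltas": [[[0,0,0],[0.5,0,6.15],0],[[0,0,0],[0,0,6.15],0],[[-0.0527,-0.0112,0],[0,0,0],0],[[-0.0527,-0.0112,0],[0,0,0],0],[[-0.0527,-0.0112,0],[0,0,0],0],[[-0.0527,-0.0112,0],[0,0,0],0],[[0,0,0.04],[0,0,0],0],[[0,0,0.035],[0,0,0],0],[[0,0,0],[0,0,0],0],[[0,0,0],[0,0,0],0]]}}

```text
time_s: 32.92
ee_pos: [515.2, -296.3, 120.4]
tool_rot: [0.79, 0.613, -0.003, -0.002]
wrist_force: [0.4, -1.0, -0.8]
width: 21.5
grip_force: 50.0
```

```bash
python3 - <<'E'
from h import *
s=readout.read_state();M=R.from_quat(s["tool_rot"]).as_matrix()
a=np.radians(-14.4);Mt=np.array([[-np.sin(a),np.cos(a),0],[np.cos(a),np.sin(a),0],[0,0,-1]])
print(s["ee_pos"],draw(s["ee_pos"]),np.degrees(R.from_matrix(M.T@Mt).as_rotvec()),s["wrist_force"])
im,C=shot("wrist","w12")
for u,v,z in [(110,26,60)]: pass
cv2.imwrite("pics/w12b.png",cv2.resize(im[:300,100:540],None,fx=1.8,fy=1.8,interpolation=cv2.INTER_CUBIC))
E
```

```text
[ 515.1929005  -296.2544959   120.35909871] [107.57012655 -52.65820038] [-0.42901534  0.10270205 -0.02552785] [ 0.43057398 -0.99434464 -0.75222774]
```

View pics/w12b.png

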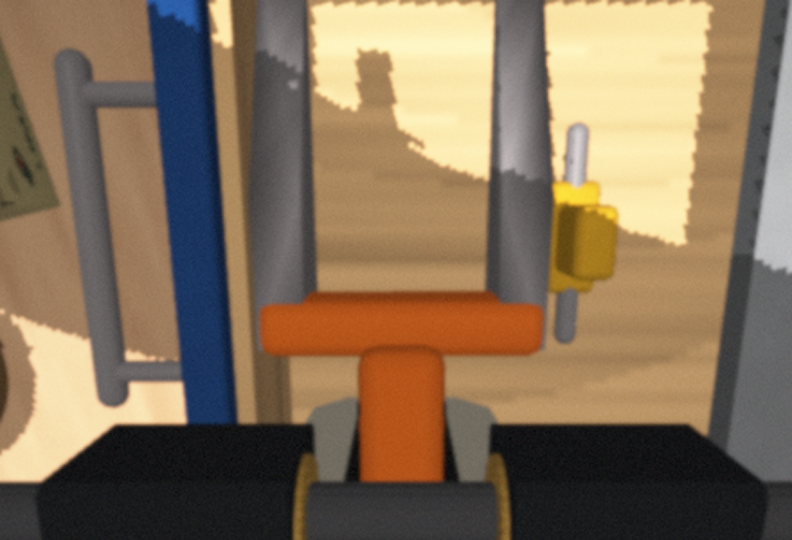

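Call:
{"fn": "move_arm", "kwargs": {"deltas": [[[0,0,0.03],[-0.4,0,0],0],[[0,0,0.03],[0,0,0],0],[[0,0,0.01],[0,0,0],0],[[0,0,0.003],[0,0,0],0],[[0,0,0],[0,0,0],0],[[0,0,0],[0,0,0],0]]}}

```text
time_s: 33.72
ee_pos: [514.7, -296.7, 47.1]
tool_rot: [0.79, 0.612, -0.001, 0.001]
wrist_force: [0.8, -0.4, -2.6]
width: 21.7
grip_force: 50.0
```

Call:
{"fn": "move_arm", "kwargs": {"deltas": [[[0,0,0.0015],[0,0,0],0],[[0,0,0.001],[0,0,0],0],[[0,0,0],[0,0,0],0],[[0,0,0],[0,0,0],0.42],[[0,0,0],[0,0,0],0.42],[[0,0,0],[0,0,0],0.42],[[0,0,-0.03],[0,0,0],0.42],[[0,0,-0.05],[0,0,0],0.42],[[0,0,-0.06],[0,0,0],0.42],[[0,0,-0.06],[0,0,0],0.42]]}}

```text
time_s: 34.98
ee_pos: [514.3, -296.0, 245.4]
tool_rot: [0.791, 0.612, -0.001, -0.0]
wrist_force: [0.4, 0.0, -1.1]
width: 38.9
grip_force: 0.0
```

```bash
python3 - <<'E'
from h import *
s=readout.read_state();print(s["ee_pos"],s["wrist_force"],s["q"].round(2))
im,C=shot("wrist","w13")
g=cv2.cvtColor(im,cv2.COLOR_BGR2HSV);m=((g[...,0]>15)&(g[...,0]<35)&(g[...,1]>175)&(g[...,2]>30)).astype(np.uint8)
o=((g[...,0]<14)&(g[...,1]>180)&(g[...,2]>70)).astype(np.uint8)
for mm,z in((m,80),(o,55)):
    n,l,st,c=cv2.connectedComponentsWithStats(mm)
    for i in range(1,n):
        if st[i,4]>80:print(st[i],c[i].round(),draw(plane(C,c[i],z)).round())
# shuttle/post and tub with the top camera
t,T=shot("top","top13")
print(proj(T,[[554,274,118],[619,177,131]]))
b=(t.max(2)<45).astype(np.uint8)[165:200,235:275];print(cv2.moments(b)["m00"])
g=cv2.cvtColor(t,cv2.COLOR_BGR2HSV);w=((g[...,1]<50)&(g[...,2]>150)).astype(np.uint8);w[:145]=0;w[190:]=0;w[:,:240]=0;w[:,330:]=0
n,l,st,c=cv2.connectedComponentsWithStats(w)
for i in range(1,n):
    if st[i,4]>60:print(st[i],c[i])
E
```

```text
[ 514.27682457 -296.04305522  245.4037079 ] [ 0.39628607  0.01929313 -1.14784718] [-0.6   0.42  1.52 -0.    1.21 -0.35]
[376 105  22  39 728] [386. 124.] [165.   1.]
[ 291  135   68   68 1941] [324. 160.] [107. -37.]
[[249.28744209 182.33922004]
 [280.15345304 162.06293865]]
115.0
[266 152  30  19 323] [280.72136223 160.47368421]
[313 177  17   8  92] [322.83695652 180.31521739]
[262 183  21   5  81] [272.18518519 185.24691358]
[286 185  38   5 145] [304.8        186.89655172]
```

```bash
python3 - <<'E'
from h import *
f=lambda a,b:(a/1.25,b/1.25)
A,B,T=load("w3"),load("w4"),cam("top")
print(plane(B,f(693,138),118),plane(B,f(612,152),76),plane(A,f(636,139),118),plane(A,f(605,140),76))
print(tri([(A,f(636,139)),(B,f(693,138))]),tri([(A,f(636,139)),(B,f(693,138)),(T,(251,182.7))]))
E
```

```text
[553.25553364 275.8646582  118.        ] [559.1448194  269.56571962  76.        ] [552.74659004 277.0888722  118.        ] [553.43593623 275.01346704  76.        ]
[552.97211973 282.11775107 108.86211519] [552.02397093 268.24389353 129.80900139]
```

Call:
{"fn": "move_arm", "kwargs": {"deltas": [[[0,0,0],[0,0,-10.3],0.5],[[0,0,0],[0,0,-10.3],0.5],[[0,0,0],[0,0,-10.3],0.5],[[0,0,0],[0,0,-10.3],0.5],[[0,0,0],[0,0,-10.3],0.5],[[0,0,0],[0,0,-10.3],0.5],[[0,0,0],[0,0,-10.3],0.5],[[0,0,0],[0,0,-10.3],0.5],[[0,0,0],[0,0,-10.3],0.5],[[0,0,0],[0,0,-9.6],0.5]]}}

```text
time_s: 36.33
ee_pos: [514.3, -296.1, 242.7]
tool_rot: [0.016, 1.0, -0.0, -0.001]
wrist_force: [-0.4, 0.1, -1.0]
width: 46.3
grip_force: 0.0
```

Call:
{"fn": "move_arm", "kwargs": {"deltas": [[[-0.002,0.0573,0],[0,0,0],0.6],[[-0.002,0.0573,0],[0,0,0],0.6],[[-0.002,0.0573,0],[0,0,0],0.6],[[-0.002,0.0573,0],[0,0,0],0.6],[[-0.002,0.0573,0],[0,0,0],0.6],[[-0.002,0.0573,0],[0,0,0],0.6],[[-0.002,0.0573,0],[0,0,0],0.6],[[-0.002,0.0573,0],[0,0,0],0.6],[[-0.002,0.0573,0],[0,0,0],0.6],[[-0.002,0.0573,0],[0,0,0],0.6]]}}

```text
time_s: 37.58
ee_pos: [555.9, 277.4, 242.1]
tool_rot: [0.019, 1.0, -0.001, -0.001]
wrist_force: [0.7, -0.3, 0.9]
width: 56.0
grip_force: 0.0
```

Call:
{"fn": "move_arm", "kwargs": {"deltas": [[[0,0,0],[0,0,0],0.6],[[0,0,0],[0,0,0],0.6]]}}

```text
time_s: 37.83
ee_pos: [555.9, 275.2, 242.2]
tool_rot: [0.019, 1.0, -0.001, -0.001]
wrist_force: [-0.2, -0.3, 0.1]
width: 55.6
grip_force: 0.0
```

```bash
python3 - <<'E'
from h import *
s=readout.read_state();M=R.from_quat(s["tool_rot"]).as_matrix()
print(s["ee_pos"],M.round(4)[:2],M.T@(np.array([553.5,276,97])-s["ee_pos"]))
im,C=shot("wrist","w14")
print(proj(C,[[553.5,276,118],[553.5,276,74],[622,248,74]]))
g=im.max(2);m=(g<40).astype(np.uint8);m[235:]=0
n,l,st,c=cv2.connectedComponentsWithStats(m)
for i in range(1,n):
    if st[i,4]>80:print(st[i],c[i].round())
E
```

```text
[555.91852103 275.16798338 242.186098  ] [[-0.9993  0.0374 -0.003 ]
 [ 0.0374  0.9993 -0.0017]] [  2.02125547   1.00005595 145.19111186]
[[323.85523204 188.37001588]
 [323.78498883 178.38903105]
 [299.37216578 243.93515706]]
[ 560  125   60  110 2302] [592. 197.]
[505 167  13  34 172] [511. 183.]
[311 169  25  30 597] [324. 184.]
[627 203  13  28 301] [634. 216.]
[536 207  25  28 504] [548. 221.]
[141 223  42  12 350] [161. 230.]
[279 222  43  13 401] [300. 229.]
```

Call:
{"fn": "move_arm", "kwargs": {"deltas": [[[0.002,0.001,0.05],[0,0,0],0.6],[[0,0,0.05],[0,0,0],0.6],[[0,0,0.035],[0,0,0],0.6],[[0,0,0.008],[0,0,0],0.6],[[0,0,0],[0,0,0],0.6],[[0,0,0],[0,0,0],0],[[0,0,0],[0,0,0],0],[[0,0,0],[0,0,0],0],[[0,0,0],[0,0,0],0],[[0,0,0],[0,0,0],0]], "grip_force": 20}}

```text
time_s: 39.12
ee_pos: [554.0, 276.6, 100.2]
tool_rot: [0.019, 1.0, -0.0, -0.001]
wrist_force: [-1.0, -0.7, 2.8]
width: 18.5
grip_force: 20.0
```

Call:
{"fn": "move_arm", "kwargs": {"deltas": [[[0,-0.005,0],[0,0,0],0],[[0,-0.01,0],[0,0,0],0],[[0,-0.015,0],[0,0,0],0],[[0,-0.018,0],[0,0,0],0],[[0,-0.018,0],[0,0,0],0],[[0,-0.018,0],[0,0,0],0],[[0,-0.018,0],[0,0,0],0],[[0,-0.018,0],[0,0,0],0],[[0,-0.012,0],[0,0,0],0],[[0,-0.008,0],[0,0,0],0]]}}

```text
time_s: 40.38
ee_pos: [549.2, 135.3, 100.2]
tool_rot: [0.019, 1.0, -0.0, -0.0]
wrist_force: [6.4, 2.3, -1.5]
width: 17.9
grip_force: 20.0
```

Call:
{"fn": "move_arm", "kwargs": {"deltas": [[[0,-0.006,0],[0,0,0],0],[[0,-0.005,0],[0,0,0],0],[[0,-0.004,0],[0,0,0],0],[[0,-0.003,0],[0,0,0],0],[[0,0,0],[0,0,0],0]]}}

```text
time_s: 41.0
ee_pos: [548.5, 117.4, 100.2]
tool_rot: [0.019, 1.0, -0.001, -0.0]
wrist_force: [6.0, -1.2, -0.6]
width: 18.7
grip_force: 20.0
```

Call:
{"fn": "move_arm", "kwargs": {"deltas": [[[0,-0.002,0],[0,0,0],0],[[0,-0.002,0],[0,0,0],0],[[0,0,0],[0,0,0],0],[[0,0,0],[0,0,0],0]]}}

```text
time_s: 41.5
ee_pos: [548.5, 116.7, 100.3]
tool_rot: [0.019, 1.0, 0.002, 0.0]
wrist_force: [6.8, 23.3, -3.9]
width: 18.4
grip_force: 20.0
```

Call:
{"fn": "move_arm", "kwargs": {"deltas": [[[0,0.001,0],[0,0,0],0],[[0,0,0],[0,0,0],0.5],[[0,0,0],[0,0,0],0.5],[[0,0,0],[0,0,0],0.5],[[0,0,-0.03],[0,0,0],0.5],[[0,0,-0.05],[0,0,0],0.5],[[0,0,-0.055],[0,0,0],0.5],[[0,0,0],[0,0,0],0.5]]}}

```text
time_s: 42.5
ee_pos: [549.6, 115.7, 239.1]
tool_rot: [0.019, 1.0, -0.0, 0.002]
wrist_force: [-0.6, 0.1, 0.3]
width: 46.4
grip_force: 0.0
```

```bash
python3 - <<'E'
from h import *
s=readout.read_state();print(s["ee_pos"],s["q"].round(2))
im,C=shot("wrist","w15")
print(proj(C,[[548,116.5,118],[548,116.5,74]]))
m=(im.max(2)<40).astype(np.uint8);m[235:]=0
n,l,st,c=cv2.connectedComponentsWithStats(m)
for i in range(1,n):
    if st[i,4]>80:print(st[i],c[i].round())
t,T=shot("top","top15")
# tub expected at pocket1 shifted 160 along -y
print(proj(T,[[619-5.8,177-160,131]]))
g=cv2.cvtColor(t,cv2.COLOR_BGR2HSV);w=((g[...,1]<50)&(g[...,2]>150)).astype(np.uint8);w[:130]=0;w[200:]=0;w[:,:240]=0;w[:,400:]=0
n,l,st,c=cv2.connectedComponentsWithStats(w)
for i in range(1,n):
    if st[i,4]>100:print(st[i],c[i])
# drawer target: centre of the panel push point
p=H+np.array([.9686,-.2487])*(-40);print(p)
E
```

```text
[549.62715112 115.70555732 239.11679749] [ 0.13  0.36  1.62 -0.    1.16 -1.41]
[[323.61370956 189.01800391]
 [323.49974746 178.51650597]]
[308 164  28  42 844] [321. 185.]
[273 222  48  13 432] [296. 229.]
[139 224  40  11 319] [158. 230.]
[[330.35702361 164.63997362]]
[320 130  43  11 418] [342.0215311  134.42344498]
[242 174  25  12 132] [253.38636364 177.83333333]
[343 188  24  12 129] [353.13178295 191.59689922]
[ 385.356 -208.552]
```

Call:
{"fn": "move_arm", "kwargs": {"deltas": [[[0,0,0],[0,0,6.1],0],[[0,0,0],[0,0,6.1],0],[[0.0105,-0.0507,0],[0,0,0],0],[[0.0105,-0.0507,0],[0,0,0],0],[[0.0105,-0.0507,0],[0,0,0],0],[[0.0105,-0.0507,0],[0,0,0],0],[[0.0105,-0.0507,0],[0,0,0],0],[[0.0105,-0.0507,0],[0,0,0],0],[[0.0105,-0.0507,0],[0,0,0],0],[[0,0,0],[0,0,0],0]]}}

```text
time_s: 43.85
ee_pos: [387.0, -211.6, 234.3]
tool_rot: [0.127, 0.992, -0.0, -0.002]
wrist_force: [-0.8, -0.2, -0.1]
width: 0.3
grip_force: 0.0
```

Call:
{"fn": "move_arm", "kwargs": {"deltas": [[[0,0,0],[0,0,0],0],[[0,0,0],[0,0,0],0]]}}

```text
time_s: 44.1
ee_pos: [389.1, -208.8, 235.3]
tool_rot: [0.124, 0.992, -0.0, -0.001]
wrist_force: [-0.7, 0.6, 0.6]
width: 0.6
grip_force: 0.0
```

```bash
python3 - <<'E'
from h import *
s=readout.read_state();M=R.from_quat(s["tool_rot"]).as_matrix();print(s["ee_pos"],draw(s["ee_pos"]),M.round(3)[:2],s["width"])
t,T=shot("top","top16")
print(proj(T,[[619-5.8,177-160,131],[548,116.5,118]]))
g=cv2.cvtColor(t,cv2.COLOR_BGR2HSV);w=((g[...,1]<50)&(g[...,2]>150)).astype(np.uint8);w[:140]=0;w[200:]=0;w[:,:240]=0;w[:,400:]=0
n,l,st,c=cv2.connectedComponentsWithStats(w)
for i in range(1,n):
    if st[i,4]>100:print(st[i],c[i])
w=((g[...,0]>105)&(g[...,0]<125)&(g[...,1]>150)).astype(np.uint8);w[:140]=0;w[205:]=0
n,l,st,c=cv2.connectedComponentsWithStats(w)
for i in range(1,n):
    if st[i,4]>100:print("blue",st[i],c[i])
E
```

```text
[ 389.1194815  -208.79964713  235.27142356] [-36.29460798   0.69610684] [[-0.969  0.247 -0.003]
 [ 0.247  0.969 -0.   ]] 0.6462688764840517
[[330.35702361 164.63997362]
 [298.72330751 184.98644416]]
[322 154  19  20 303] [330.97689769 163.19471947]
[244 156  54   8 298] [270.81208054 159.3590604 ]
[242 174  55  12 328] [269.12804878 177.93902439]
[246 183  37   5 135] [264.33333333 184.96296296]
[327 187  40  13 186] [346.99462366 190.60752688]
blue [297 157  68  26 811] [330.94697904 170.79778052]
```

Call:
{"fn": "move_arm", "kwargs": {"deltas": [[[0,0,0.055],[0,0,0],0],[[0,0,0.055],[0,0,0],0],[[0,0,0.045],[0,0,0],0],[[0,0,0.012],[0,0,0],0],[[0,0,0],[0,0,0],0],[[-0.008,0,0],[0,0,0],0],[[-0.008,0,0],[0,0,0],0],[[-0.008,0,0],[0,0,0],0],[[-0.008,0,0],[0,0,0],0],[[-0.01,0,0],[0,0,0],0]]}}

```text
time_s: 45.4
ee_pos: [429.7, -220.5, 68.8]
tool_rot: [0.125, 0.992, -0.001, -0.001]
wrist_force: [-1.3, 0.1, 1.1]
width: 0.5
grip_force: 0.6
```

Call:
{"fn": "move_arm", "kwargs": {"deltas": [[[-0.012,0,0],[0,0,0],0],[[-0.013,0,0],[0,0,0],0],[[-0.013,0,0],[0,0,0],0],[[-0.013,0,0],[0,0,0],0],[[-0.013,0,0],[0,0,0],0],[[-0.013,0,0],[0,0,0],0],[[-0.013,0,0],[0,0,0],0],[[-0.012,0,0],[0,0,0],0],[[-0.008,0,0],[0,0,0],0],[[0,0,0],[0,0,0],0]]}}

```text
time_s: 46.65
ee_pos: [536.3, -247.7, 68.4]
tool_rot: [0.125, 0.992, -0.001, -0.001]
wrist_force: [-0.2, -0.6, 0.1]
width: 0.3
grip_force: 0.0
```

```bash
python3 - <<'E'
from h import *
s=readout.read_state();print(s["ee_pos"],draw(s["ee_pos"]),s["wrist_force"])
E
```

```text
[ 536.26670643 -247.74170565   68.41883194] [115.91708405  -0.4276562 ] [-0.15705636 -0.56114355  0.05946347]
```

Call:
{"fn": "move_arm", "kwargs": {"deltas": [[[-0.006,0,0],[0,0,0],0],[[-0.005,0,0],[0,0,0],0],[[-0.004,0,0],[0,0,0],0],[[-0.003,0,0],[0,0,0],0],[[0,0,0],[0,0,0],0]]}}

```text
time_s: 47.28
ee_pos: [553.6, -252.3, 68.6]
tool_rot: [0.125, 0.992, -0.001, -0.001]
wrist_force: [1.0, 0.0, -0.0]
width: 0.6
grip_force: 0.0
```

Call:
{"fn": "move_arm", "kwargs": {"deltas": [[[-0.003,0,0],[0,0,0],0],[[-0.003,0,0],[0,0,0],0],[[0,0,0],[0,0,0],0]]}}

```text
time_s: 47.65
ee_pos: [559.4, -253.7, 68.6]
tool_rot: [0.125, 0.992, -0.001, -0.001]
wrist_force: [0.7, -0.3, 0.3]
width: 0.6
grip_force: 0.0
```

```bash
python3 - <<'E'
from h import *
s=readout.read_state();print(s["ee_pos"],draw(s["ee_pos"]),s["wrist_force"])
t,T=shot("top","top17");g=cv2.cvtColor(t,cv2.COLOR_BGR2HSV)
w=((g[...,0]>100)&(g[...,0]<125)&(g[...,1]>150)).astype(np.uint8);w[:140]=0;w[240:]=0;w[:,:370]=0;w[:,460:]=0
n,l,st,c=cv2.connectedComponentsWithStats(w)
for i in range(1,n):
    if st[i,4]>20:print("blue",st[i],c[i],draw(plane(T,c[i],83)))
E
```

```text
[ 559.40995155 -253.71183448   68.57305709] [139.8184023   -0.45459793] [ 0.71801932 -0.32390585  0.32904998]
```

Call:
{"fn": "move_arm", "kwargs": {"deltas": [[[-0.003,0,0],[0,0,0],0],[[-0.003,0,0],[0,0,0],0],[[-0.002,0,0],[0,0,0],0],[[0,0,0],[0,0,0],0]]}}

```text
time_s: 48.2
ee_pos: [561.5, -254.1, 68.3]
tool_rot: [0.125, 0.992, 0.001, -0.008]
wrist_force: [-33.5, 6.2, 24.7]
width: 0.7
grip_force: 17.3
```

Call:
{"fn": "move_arm", "kwargs": {"deltas": [[[-0.003,0,0],[0,0,0],0],[[-0.002,0,0],[0,0,0],0],[[-0.002,0,0],[0,0,0],0],[[0,0,0],[0,0,0],0]]}}

```text
time_s: 48.7
ee_pos: [561.9, -254.2, 68.2]
tool_rot: [0.125, 0.992, 0.003, -0.016]
wrist_force: [-70.8, 14.2, 54.2]
width: 0.3
grip_force: 37.4
```

Call:
{"fn": "move_arm", "kwargs": {"deltas": [[[0.015,0,0],[0,0,0],0],[[0.03,0,0],[0,0,0],0],[[0,0,-0.05],[0,0,0],0],[[0,0,-0.055],[0,0,0],0],[[0,0,-0.055],[0,0,0],0],[[0.06,0,0],[0,0,0],0],[[0.06,0,0],[0,0,0],0],[[0,0,0],[0,0,0],0],[[0,0,0],[0,0,0],0]]}}

```text
time_s: 49.82
ee_pos: [415.0, -216.8, 229.4]
tool_rot: [0.125, 0.992, -0.001, 0.0]
wrist_force: [0.6, -1.0, 0.6]
width: 0.4
grip_force: 0.0
```

```bash
python3 - <<'E'
from h import *
s=readout.read_state();print(s["ee_pos"],draw(s["ee_pos"]))
im,C=shot("wrist","w18");g=cv2.cvtColor(im,cv2.COLOR_BGR2HSV)
w=((g[...,0]>100)&(g[...,0]<125)&(g[...,1]>150)).astype(np.uint8);w[262:]=0
n,l,st,c=cv2.connectedComponentsWithStats(w)
for i in range(1,n):
    if st[i,4]>80:print("blue",st[i],c[i],draw(plane(C,c[i],83)))
# expected cabinet front: column profile at drawer axis
for u in (140,150,170,180,190,195,200,205,210,215,220,230):
    p=np.append(H+u*np.array([.9686,-.2487])+30*np.array([.2487,.9686]),83);x,y=proj(C,p)[0]
    print(u,(int(x),int(y)),im[int(y),int(x)] if 0<=y<400 else None)
E
```

```text
[ 414.97152633 -216.76183657  229.40611567] [-9.27412084 -0.58666631]
140 (352, 325) [15 13 12]
150 (352, 334) [21 47 62]
170 (352, 350) [23 50 66]
180 (352, 358) [24 47 65]
190 (351, 366) [12  8 11]
195 (351, 370) [11  3  6]
200 (351, 374) [18 15 17]
205 (351, 378) [16 10 12]
210 (351, 382) [10  6  6]
215 (351, 385) [13 11 12]
220 (351, 389) [15 13 13]
230 (351, 397) [13 14 17]
```

Call:
{"fn": "move_arm", "kwargs": {"deltas": [[[-0.055,0,-0.02],[0,0,0],0],[[-0.055,0,0],[0,0,0],0],[[-0.055,0,0],[0,0,0],0],[[0,0,0],[0,0,0],0],[[0,0,0],[0,0,0],0]]}}

```text
time_s: 50.5
ee_pos: [574.0, -257.0, 247.7]
tool_rot: [0.125, 0.992, -0.0, -0.001]
wrist_force: [-0.2, 0.1, -0.3]
width: 0.2
grip_force: 0.0
```

```bash
python3 - <<'E'
from h import *
s=readout.read_state();print(s["ee_pos"],draw(s["ee_pos"]))
im,C=shot("wrist","w19");g=cv2.cvtColor(im,cv2.COLOR_BGR2HSV)
w=((g[...,0]>100)&(g[...,0]<125)&(g[...,1]>150)).astype(np.uint8);w[262:]=0
n,l,st,c=cv2.connectedComponentsWithStats(w)
for i in range(1,n):
    if st[i,4]>80:print("blue",st[i],c[i],draw(plane(C,c[i],83)))
for v in (-60,60):
  for u in range(140,232,6):
    p=np.append(H+u*np.array([.9686,-.2487])+v*np.array([.2487,.9686]),85);x,y=proj(C,p)[0]
    print(v,u,(int(x),int(y)),im[int(y),int(x)])
E
```

```text
[ 573.98795781 -256.98571541  247.68964943] [ 1.54752873e+02 -1.28836989e-04]
blue [ 483  100  157  115 7261] [548.42363311 157.46467429] [130.95586369 217.3215676 ]
blue [ 216  200  213   32 5212] [322.78050652 215.53031466] [189.75518669  -0.38151981]
-60 140 (261, 166) [149 193 231]
-60 146 (261, 173) [140 185 228]
-60 152 (261, 179) [137 183 227]
-60 158 (261, 185) [137 183 227]
-60 164 (262, 191) [140 187 229]
-60 170 (262, 197) [138 178 220]
-60 176 (262, 202) [69 37 18]
-60 182 (262, 208) [67 36 20]
-60 188 (263, 214) [51 28  9]
-60 194 (263, 220) [72 40 17]
-60 200 (263, 225) [79 44 25]
-60 206 (263, 231) [66 47 40]
-60 212 (264, 236) [22 20 22]
-60 218 (264, 242) [16 13 14]
-60 224 (264, 247) [19 15 17]
-60 230 (264, 253) [15 16 15]
60 140 (385, 167) [147 192 231]
60 146 (385, 173) [136 182 227]
60 152 (384, 179) [ 68  93 118]
60 158 (384, 185) [139 184 227]
60 164 (384, 191) [139 184 227]
60 170 (383, 197) [144 186 228]
60 176 (383, 202) [64 33 17]
60 182 (383, 208) [53 27 11]
60 188 (383, 214) [51 26  7]
60 194 (382, 220) [73 40 19]
60 200 (382, 225) [76 42 21]
60 206 (382, 231) [72 53 52]
60 212 (382, 237) [15 15 14]
60 218 (381, 242) [16 11 11]
60 224 (381, 248) [13 10 11]
60 230 (381, 253) [10 11 11]
```

Call:
{"fn": "move_arm", "kwargs": {"deltas": [[[-0.06,0,-0.02],[0,0,0],0],[[-0.04,0,0],[0,0,0],0],[[0,0,0],[0,0,0],0],[[0,0,0],[0,0,0],0]]}}

```text
time_s: 51.05
ee_pos: [669.3, -281.7, 268.3]
tool_rot: [0.125, 0.992, -0.001, -0.001]
wrist_force: [0.2, 0.7, 0.5]
width: 0.4
grip_force: 0.0
```

```bash
python3 - <<'E'
from h import *
s=readout.read_state();print(s["ee_pos"],draw(s["ee_pos"]))
im,C=shot("wrist","w20")
for v in (-75,0,75):
  for u in range(184,232,4):
    p=np.append(H+u*np.array([.9686,-.2487])+v*np.array([.2487,.9686]),85);x,y=proj(C,p)[0]
    print(v,u,(int(x),int(y)),im[int(y),int(x)])
t,T=shot("top","top20")
for u in range(170,230,6):
    p=np.append(H+u*np.array([.9686,-.2487])+80*np.array([.2487,.9686]),90);x,y=proj(T,p)[0];print("top",u,t[int(y),int(x)])
E
```

```text
[ 669.27809697 -281.66046087  268.29283375] [ 2.53187511e+02 -2.01429677e-01]
-75 184 (247, 108) [139 185 228]
-75 188 (247, 113) [136 179 221]
-75 192 (247, 117) [143  76  38]
-75 196 (248, 121) [152  82  38]
-75 200 (248, 125) [150  82  39]
-75 204 (248, 129) [129  74  39]
-75 208 (248, 133) [153 151 148]
-75 212 (249, 137) [166 165 164]
-75 216 (249, 141) [164 163 162]
-75 220 (249, 145) [162 162 160]
-75 224 (249, 149) [167 166 165]
-75 228 (249, 153) [166 166 164]
0 184 (323, 108) [ 69  94 123]
0 188 (323, 113) [56 74 76]
0 192 (323, 117) [77 41 22]
0 196 (323, 121) [78 42 23]
0 200 (323, 125) [76 41 20]
0 204 (323, 129) [68 38 17]
0 208 (323, 133) [83 81 82]
0 212 (323, 137) [85 83 83]
0 216 (323, 141) [86 84 84]
0 220 (323, 145) [85 85 83]
0 224 (323, 149) [90 88 87]
0 228 (323, 153) [89 89 89]
75 184 (399, 108) [136 180 225]
75 188 (399, 113) [142 182 223]
75 192 (398, 117) [70 36 19]
75 196 (398, 121) [77 42 20]
75 200 (398, 125) [78 42 19]
75 204 (398, 129) [91 50 25]
75 208 (398, 133) [99 98 99]
75 212 (397, 137) [101 100  99]
75 216 (397, 141) [139 139 138]
75 220 (397, 145) [162 162 162]
75 224 (397, 149) [161 163 160]
75 228 (397, 153) [162 161 159]
top 170 [60 43 33]
top 176 [63 42 25]
top 182 [64 42 27]
top 188 [78 51 31]
top 194 [129  83  49]
top 200 [130  83  51]
top 206 [101  84  75]
top 212 [132 131 128]
top 218 [137 137 134]
top 224 [138 138 135]
```

```bash
python3 - <<'E'
from h import *
from plant import order
t=cv2.imread("pics/top20.png");g=cv2.cvtColor(t,cv2.COLOR_BGR2HSV)
w=((g[...,1]<50)&(g[...,2]>150)).astype(np.uint8);w[:145]=0;w[178:]=0;w[:,:300]=0;w[:,360:]=0
n,l,st,c=cv2.connectedComponentsWithStats(w);ok=False
for i in range(1,n):
    if st[i,4]>100:print(st[i],c[i]);ok|=abs(c[i]-[331,163]).max()<4
print(ok)
if ok: print(order.finish_job())
E
```

```text
[321 154  20  20 308] [330.95779221 163.25324675]
True
the job is handed in; nothing more can be done
None
```

I handed the job in: the one tub on the table stands in the shuttle's middle pocket, the clip came off on the wedge, the shuttle is at its end stop, and the clip and wedge are shut in the drawer. I put the clip and wedge in the drawer before sliding the shuttle, because they blocked its path, and closed the drawer last.

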